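# Turn the sample cell window-up in the slide-jaw holder

## Robot

A 6-joint arm with a two-finger parallel gripper is mounted at the origin on the work surface. World frame = base frame: x ahead of the robot, y to its left, z up, the work surface at z = 0. Lengths are in m, angles in rad, forces in N, time in s.
With the tool pointing down it reaches from about 0.375 to 0.825 m from the base axis. Payload 5.5 kg.
Tool frame: the origin (TCP) lies at the very end of the fingers, on their centre line; the grasp point (between the pads) lies 19 mm behind it; z points along the fingers, y is the direction in which the jaws open and shut (so a half turn about z gives the same grasp; the last joint's range is limited). The gripper opens to 85 mm and grips with 20 to 120 N. Pads are 22 mm wide; open, the fingers measure 114 mm over their backs; the gripper's body (76 mm by 85 mm) begins 54 mm behind the grasp point. The pads swing forward as they close: fully open they stand 13 mm farther back than shut.
Start: joints at [1.117, 0.314, -0.047, 1.21, 0, 1.571], TCP at [0.263, 0.539, 0.231] pointing down, gripper open.
Joint ranges: [-2.67, 2.67], [-0.69, 1.73], [-1.03, 1.25], [-2.08, 2.16], [-1.42, 1.45], [-3.14, 3.14]. Speed limits (rad/s): [2.39, 2.39, 3.01, 3.14, 3.14, 3.14].

## Interface

Orientations are given as a unit quaternion [w, x, y, z].
In Python, from station import ctrl gives the robot as it stands.
- The arm moves only by the shell command python3 -m handwheel 'ROWS' [OPENING] [FORCE]. ROWS is JSON, a list of rows, each an object of numbers: "x", "y", "z": the shift along the world's x, y, z in m; "twist": the turn about the world's z in degrees. In form: [{"x": .., "y": .., "z": .., "twist": ..}, ...]. A call has exactly 5 rows; each row is the pose to reach, as a shift and turn from the pose measured when the call began; what a row does not reach only later rows make up. A row lasts 1/10 s, in which the tool goes at most 50 mm and 8.59 degrees, less where a joint would pass 70% of its speed; a pose out of reach is approached as far as the arm can. A call with a gripper value outside its range is refused whole. OPENING is the finger opening in m, from 0 to 0.0854, set as the call begins (- or left out, the last holds). The fingers move at their own pace and stop on an object; FORCE is the grip in N (left out, the last holds). Time passes only in rows, so rows that repeat a pose let the fingers close, or fill a call up. It gives the time, the measured TCP pose, the force and the opening at its end, in the units of the state.
- ctrl.read_state(): the state, without advancing time (a new reading comes with each control period).
- ctrl.get_image(name): name is "scene" or "top" or "wrist"; returns the picture (400x640x3 uint8, blue, green, red); there is no depth.
- ctrl.get_calibration(name): a dict with "intrinsics" (3x3 intrinsics, pixels), "eye" and "rotation" of the camera in the world. Camera axes: x right, y down, z forward; pixel columns grow to the right and rows downward; lengths in m; the calibration is good to about 2 mm. A picture is of the moment at which its call begins: read the wrist's pose just before it. get_calibration takes no time and is no camera call; for the wrist camera it gives the pose at the moment of the call.
- ctrl.sign_off(): hands the job in, once; it reports no verdict.
The state is a dict: "clock": time; "qpos": joint angles; "joint_vel": joint speeds; "joint_torque": joint torques, N m; "ee_pos": TCP position; "orientation": TCP orientation; "wrist_force": force on the tool from outside, world axes, zero at the start; "ft_torque": the same for the moment, N m; "gripper_width": finger opening in m.
Only numpy, scipy, OpenCV 4.12 (cv2) and the standard library are available. Lean on these libraries where they do the work, as an engineer would, in place of code of your own. Each camera call takes 0.05 s, during which the arm holds its last target.

## Task

The metal sample cell is clamped on its side in the slide-jaw holder, its round window facing the sliding jaw. Slide the jaw open, lift the cell out clear of the jaws, turn it so that the window looks straight up, stand it flat on the bed again, square and about central along the jaws, and slide the jaw shut so that the cell is held snugly between both jaws. Do not drop the cell, leave the other things on the bench where they are, and let go at the end.

Things in the scene. Friction and masses are not known exactly. Their poses are not given: they have to be found in the camera images.
- holder: Slide-jaw holder, fixed to the bench. Origin: bench level, below the middle of the fixed jaw's clamping face; z up, +y the way the sliding jaw opens, x along the jaw faces. Foot plate 100 mm wide, 10 mm high, y -50 to +180 mm; on it a beam 36 mm wide, 28 mm high over all, y -40 to +170. At the start the cell's centre is at y 25, z 59, x within 5 mm of 0 in this frame.
- seat (a point): Top of the bed (40 mm above the bench) at the foot of the fixed jaw's face, middle of the jaws; axes as the holder. The bed covers y 0 to 36 mm, x -18 to +18. The 60 mm long cell overhangs bed and jaws at both ends and can be gripped there. Standing window-up against the fixed jaw, its centre is 19 mm along y and 25 mm above this point.
- fixed_jaw (a point): Middle of the fixed jaw's top edge at its clamping face, 58 mm above the bench. The fixed jaw is 36 mm wide (x) and reaches 18 mm back (-y) from this point; the sliding jaw has the same height and width.
- jaw (a joint): Sliding jaw, m. The gap between the jaw faces is 50 mm plus this value: 0 grips the cell as it lies at the start, -0.012 grips it standing window-up (38 mm thick). Travel -0.025 to +0.040, grows as it opens (holder's +y). It stays where it is left; moving it takes about 3 N; no spring or lock.
- jaw_grip (a point): Middle of the sliding jaw's handle, at grip height: an upright black fin 12 mm thick along the holder's y, 30 mm wide along x, top 72 mm above the bench. This point is 60 mm above the bench, 60 mm behind the jaw's face. The jaw block is 16 mm thick; from it to the fin and 6 mm past runs a plate with its top 35 mm above the bench: room for fingers on both y sides of the fin.
- cell: Loose sample cell: aluminium block, about 0.28 kg (0.2 to 0.36), 50 mm (its x) by 60 mm (y) by 38 mm (z), origin at its centre. Round window in its +x face; steel cover plate with four screws on its +z face, up at the start. At the start its x points the way the jaw opens (holder's +y). To finish its x points up: 50 mm high, 38 mm between the jaws, 60 mm along them.
- window (a point): Centre of the cell's round window, 25 mm from the cell's centre along its x: 24 mm glass in a 32 mm black rim, flush with the 60 x 38 mm face.
- rack: Bystander: white tube rack 60 x 150 x 48 mm with capped tubes to 55 mm, origin under its centre. Leave alone.
- beaker: Bystander: clear plastic beaker, 90 mm across, 115 mm high, origin under its centre. Leave alone.
- driver: Bystander: screwdriver 150 mm long, lying in front of the holder. Leave alone.
- vial: Bystander: capped glass vial, 26 mm across, 45 mm high, standing beyond the holder, origin under its centre. Leave alone.
- pipette: Bystander: pipette lying on the bench, about 230 mm long. Leave alone.
- ferrule: Bystander: stepped metal fibre connector, 25 mm across, 36 mm high, standing beyond the holder, origin under its centre. Leave alone.
Things that resemble listed ones, but are neither listed nor needed, are in the scene too. What is meant by the holder is not blue or green, and is the larger of those in its own colour.

How it is judged:
By the outcome, as a careful person would: the job done as asked, in the order asked, and still so for the second after the job is handed in, with the robot touching nothing.
It also fails if it takes over 64 s, if anything falls off the work surface, if the arm or the gripper's body presses on something with over 40 N, if the wrist force passes 120 N, or if a joint passes its speed limit or range.

## Working session

There is one attempt and no reset: what is moved stays moved. The work goes in short steps, Python scripts to look and compute and a shell command to move; the robot and the scene stay as the last step left them, time stands still between calls to the robot, and variables do not carry over. Pictures are saved under pics/ and viewed, and the job is handed in when it is done.

```bash
ls; mkdir -p pics; python3 - <<'E'
from station import ctrl
import cv2,numpy as np
s=ctrl.read_state(); print({k:np.round(v,3).tolist() for k,v in s.items()})
for n in ("scene","top","wrist"):
    c=ctrl.get_calibration(n); print(n,np.round(c["intrinsics"],1).tolist(),np.round(c["eye"],4).tolist(),np.round(c["rotation"],4).tolist())
    cv2.imwrite(f"pics/{n}0.png",ctrl.get_image(n))
E
```

```text
pics
{'clock': 0.0, 'qpos': [1.117, 0.314, -0.048, 1.21, 0.0, 1.571], 'joint_vel': [-0.0, -0.001, 0.001, -0.001, -0.0, 0.0], 'joint_torque': [-0.0, -53.958, 33.975, 0.019, 0.0, 0.0], 'ee_pos': [0.263, 0.539, 0.23], 'orientation': [-0.0, 0.225, 0.974, -0.001], 'wrist_force': [-0.411, 0.436, 1.073], 'ft_torque': [-0.015, 0.003, 0.002], 'gripper_width': 0.086}
scene [[435.0, 0.0, 312.5], [0.0, 435.0, 193.3], [0.0, 0.0, 1.0]] [1.084, 0.5567, 0.8793] [-0.1475, 0.3396, 0.8594, -0.3525]
top [[368.7, 0.0, 320.0], [0.0, 368.7, 192.8], [0.0, 0.0, 1.0]] [0.4442, -0.0192, 1.2004] [-0.0291, 0.7124, -0.7008, 0.0236]
wrist [[349.7, 0.0, 314.7], [0.0, 349.7, 203.8], [0.0, 0.0, 1.0]] [0.1871, 0.5769, 0.3723] [0.1413, 0.8366, 0.5221, 0.087]
```

View pics/top0.png

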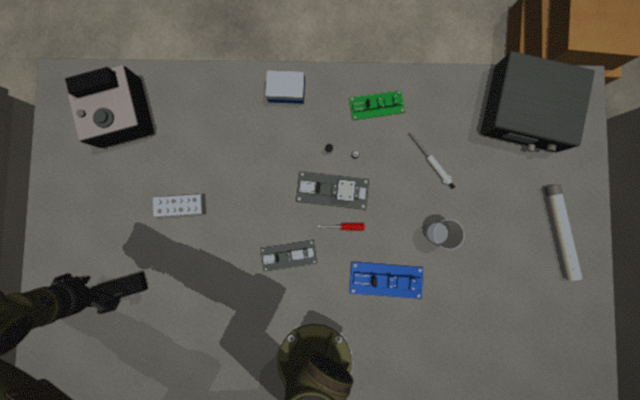

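View pics/scene0.png

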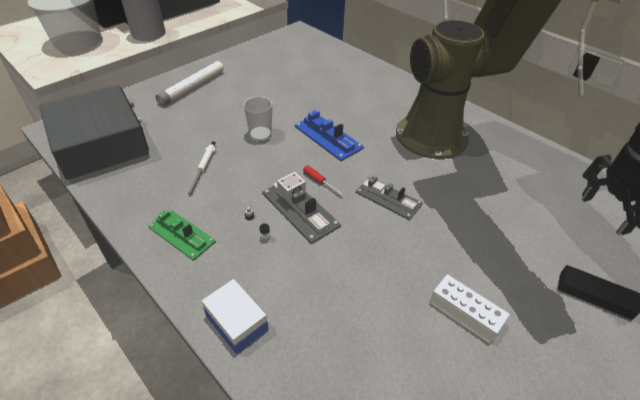

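The four look-alikes in the top view are green (377,104), blue (386,280), small grey (288,255) and large grey (332,190). The large grey one is neither blue nor green, is the larger grey, and carries a cell, so it is the holder. I'll confirm that with a crop and then measure.

```bash
cat > h.py <<'E'
from station import ctrl
import cv2,numpy as np
from scipy.spatial.transform import Rotation as R
def cam(n):
    c=ctrl.get_calibration(n); q=np.array(c["rotation"],float)
    M=R.from_quat([q[1],q[2],q[3],q[0]]).as_matrix() if q.size==4 else q
    return np.array(c["intrinsics"]),np.array(c["eye"]),M
def ray(c,uv,z):
    K,e,M=c; d=M@np.linalg.inv(K)@np.array([uv[0],uv[1],1.]); return e+d*(z-e[2])/d[2]
def proj(c,p):
    K,e,M=c; q=K@(M.T@(np.array(p)-e)); return q[:2]/q[2]
E
python3 - <<'E'
from h import *
im=cv2.imread("pics/top0.png");im2=cv2.imread("pics/scene0.png")
a=cv2.resize(im[160:222,285:380],None,fx=8,fy=8,interpolation=cv2.INTER_CUBIC)
b=cv2.resize(im2[160:250,250:350],None,fx=6,fy=6,interpolation=cv2.INTER_CUBIC)
cv2.imwrite("pics/cropt.png",a);cv2.imwrite("pics/crops.png",b)
c=cam("top"); print(c[2])
for uv in [(332,190),(310,188),(346,190),(437,233),(329,147),(355,154),(342,227)]: print(uv,ray(c,uv,0).round(3))
E
```

```text
[[ 0.01670116 -0.99708824  0.07440508]
 [-0.99983427 -0.01611516  0.00846923]
 [-0.00724552 -0.0745342  -0.99719214]]
(332, 190) [ 0.544 -0.048  0.   ]
(310, 188) [0.549 0.024 0.   ]
(346, 190) [ 0.544 -0.094  0.   ]
(437, 233) [ 0.41  -0.389  0.   ]
(329, 147) [ 0.686 -0.036  0.   ]
(355, 154) [ 0.664 -0.122  0.   ]
(342, 227) [ 0.424 -0.082  0.   ]
```

View pics/cropt.png

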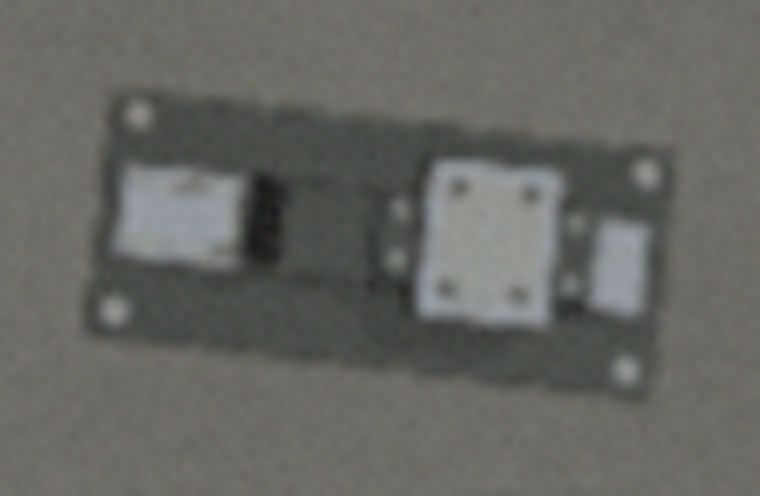

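View pics/crops.png

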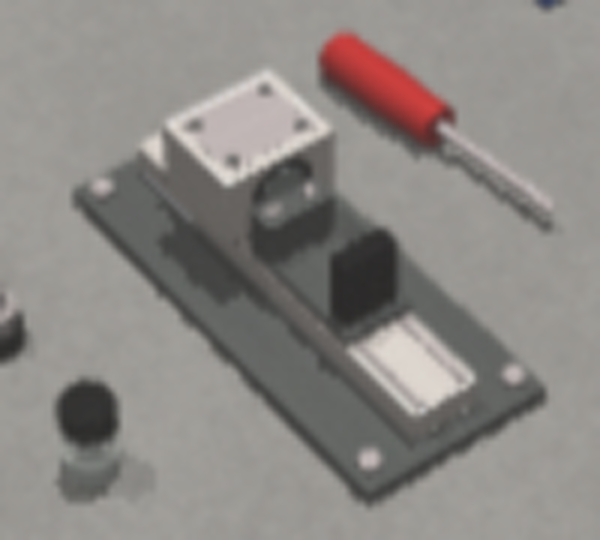

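```bash
python3 - <<'E'
from h import *
c=cam("top")
f=lambda u,v,z: ray(c,((u+.5)/8-.5+285,(v+.5)/8-.5+160),z)
P=[f(u,v,.010) for u,v in [(138,115),(648,175),(627,370),(114,312)]]
for p in P: print(p.round(4))
m=np.mean(P,0); d=(P[0]-P[1]+P[3]-P[2])[:2]; print("L",np.linalg.norm(d)/2)
d/=np.linalg.norm(d); ang=np.degrees(np.arctan2(d[1],d[0])); 
o=m[:2]-.065*d; print("mid",m,"yaxis",d,"deg",ang,"origin",o)
# corners by plate edges
Q=[f(u,v,.010) for u,v in [(113,90),(670,150),(648,400),(90,335)]]; mq=np.mean(Q,0); dq=(Q[0]-Q[1]+Q[3]-Q[2])[:2];print(np.linalg.norm(dq)/2);dq/=np.linalg.norm(dq);print(mq,dq,mq[:2]-.065*dq)
ct=np.mean([f(u,v,.078) for u,v in [(428,160),(565,165),(550,327),(415,318)]],0)
xh=np.array([d[1],-d[0]]); 
print("cell top",ct,"in holder",(ct[:2]-o)@xh,(ct[:2]-o)@d)
fin=f(266,220,.072);print("fin",fin,(fin[:2]-o)@xh,(fin[:2]-o)@d)
E
```

```text
[0.5937 0.0509 0.01  ]
[ 0.5724 -0.1564  0.01  ]
[ 0.4933 -0.1485  0.01  ]
[0.5133 0.059  0.01  ]
L 0.20839520964828182
mid [ 0.54316918 -0.04877214  0.01      ] yaxis [0.09902043 0.9950854 ] deg 84.31723466701673 origin [ 0.53673285 -0.11345269]
0.22705425212189187
[ 0.54291516 -0.04814725  0.01      ] [0.09578432 0.99540211] [ 0.53668918 -0.11284838]
cell top [ 0.53832311 -0.08831659  0.078     ] in holder -0.0009065392297695668 0.025170035195000138
fin [ 0.54605444 -0.00278593  0.072     ] -0.0016824870798237876 0.1110459034132704
```

The crops confirm it: a grey foot plate, the cell with its cover plate up and four screws (top crop about (490,243)), the window facing the black fin, and the fin at crop (266,220). Next I go above the fin.

```bash
python3 -m handwheel '[{"x":0.019,"y":-0.036,"z":0,"twist":4},{"x":0.038,"y":-0.072,"z":0,"twist":8},{"x":0.057,"y":-0.108,"z":0,"twist":12},{"x":0.076,"y":-0.144,"z":0,"twist":16},{"x":0.095,"y":-0.181,"z":0,"twist":20}]' 0.0854 20
python3 -m handwheel '[{"x":0.019,"y":-0.036,"z":0,"twist":0},{"x":0.038,"y":-0.072,"z":0,"twist":0},{"x":0.057,"y":-0.108,"z":0,"twist":0},{"x":0.076,"y":-0.144,"z":0,"twist":0},{"x":0.095,"y":-0.181,"z":0,"twist":0}]' 0.04
python3 -c "
from h import *
s=ctrl.read_state();print(np.round(s['qpos'],3),s['ee_pos'])"
```

```text
clock: 0.65
ee_pos: [0.3582, 0.3563, 0.2304]
orientation: [-0.0, 0.051, 0.999, -0.001]
wrist_force: [1.3, 0.4, 0.5]
gripper_width: 0.0854
clock: 1.15
ee_pos: [0.4536, 0.1738, 0.2303]
orientation: [-0.0, 0.051, 0.999, -0.001]
wrist_force: [1.2, -0.1, 0.3]
gripper_width: 0.0398
[ 3.670e-01  1.000e-01 -3.150e-01  1.157e+00 -1.000e-03  4.680e-01] [0.45355952 0.17382727 0.2303376 ]
```

```bash
python3 -m handwheel '[{"x":0.023,"y":-0.044,"z":-0.02,"twist":0},{"x":0.047,"y":-0.089,"z":-0.05,"twist":0},{"x":0.070,"y":-0.133,"z":-0.08,"twist":0},{"x":0.094,"y":-0.1775,"z":-0.11,"twist":0},{"x":0.094,"y":-0.1775,"z":-0.12,"twist":0}]' 0.04
python3 - <<'E'
from h import *
c=cam("wrist"); cv2.imwrite("pics/w1.png",ctrl.get_image("wrist"));np.save("w1.npy",np.hstack([c[0],c[1][:,None],c[2]]))
d=np.array([.0975,.9952]);o=np.array([.5367,-.1132])
p=o+.11*d
for dd in(-.006,.006):
  for xx in(-.015,.015): print(proj(c,[*(o+(.11+dd)*d+xx*np.array([d[1],-d[0]])),.072]).round())
E
```

```text
clock: 1.65
ee_pos: [0.5486, -0.0064, 0.1093]
orientation: [0.0, 0.052, 0.999, -0.001]
wrist_force: [0.4, 1.1, 0.2]
gripper_width: 0.0398
[307. 214.]
[308. 263.]
[329. 214.]
[329. 263.]
```

View pics/w1.png

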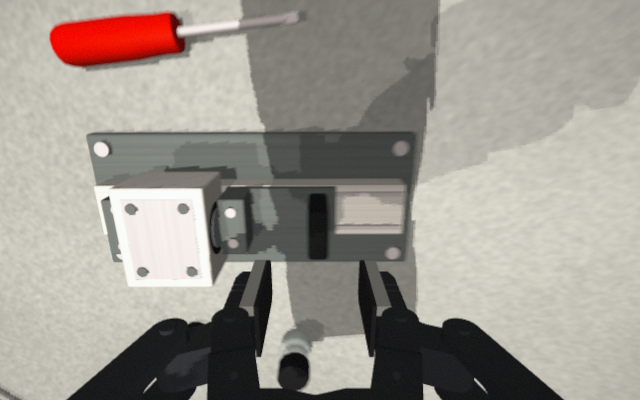

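```bash
python3 -m handwheel '[{"x":-0.001,"y":0.002,"z":-0.02,"twist":0},{"x":-0.001,"y":0.0025,"z":-0.045,"twist":0},{"x":-0.001,"y":0.0025,"z":-0.067,"twist":0},{"x":-0.001,"y":0.0025,"z":-0.067,"twist":0},{"x":-0.001,"y":0.0025,"z":-0.067,"twist":0}]' 0.04 
python3 -m handwheel '[{"x":0,"y":0,"z":0,"twist":0},{"x":0,"y":0,"z":0,"twist":0},{"x":0,"y":0,"z":0,"twist":0},{"x":0,"y":0,"z":0,"twist":0},{"x":0,"y":0,"z":0,"twist":0}]' 0.0 30
```

```text
clock: 2.2
ee_pos: [0.5461, -0.0062, 0.0382]
orientation: [-0.002, 0.053, 0.999, -0.002]
wrist_force: [-0.0, -0.3, -0.0]
gripper_width: 0.04
clock: 2.7
ee_pos: [0.5474, -0.0045, 0.0397]
orientation: [-0.001, 0.052, 0.999, -0.001]
wrist_force: [-0.0, 6.0, 3.2]
gripper_width: 0.0117
```

```bash
python3 -m handwheel '[{"x":0.0007,"y":0.007,"z":0.001,"twist":0},{"x":0.0014,"y":0.014,"z":0.001,"twist":0},{"x":0.002,"y":0.021,"z":0.001,"twist":0},{"x":0.0028,"y":0.029,"z":0.001,"twist":0},{"x":0.0036,"y":0.036,"z":0.001,"twist":0}]'
python3 -m handwheel '[{"x":0,"y":0.001,"z":0,"twist":0},{"x":0,"y":0.001,"z":0,"twist":0},{"x":0,"y":0.001,"z":0,"twist":0},{"x":0,"y":0.001,"z":0,"twist":0},{"x":0,"y":0.001,"z":0,"twist":0}]'
```

```text
clock: 3.2
ee_pos: [0.5509, 0.031, 0.0398]
orientation: [-0.001, 0.052, 0.999, -0.002]
wrist_force: [4.3, -3.8, -15.0]
gripper_width: 0.0114
clock: 3.7
ee_pos: [0.551, 0.0321, 0.0398]
orientation: [-0.001, 0.052, 0.999, -0.001]
wrist_force: [3.7, 1.6, -11.6]
gripper_width: 0.0113
```

```bash
python3 -m handwheel '[{"x":0,"y":0,"z":0,"twist":0},{"x":0,"y":0,"z":0,"twist":0},{"x":0,"y":0,"z":0,"twist":0},{"x":0,"y":0,"z":0,"twist":0},{"x":0,"y":0,"z":0.01,"twist":0}]' 0.036 
python3 -m handwheel '[{"x":0,"y":0,"z":0.025,"twist":0},{"x":0,"y":0,"z":0.06,"twist":0},{"x":0,"y":0,"z":0.1,"twist":-5},{"x":0,"y":0,"z":0.14,"twist":-12},{"x":0,"y":0,"z":0.14,"twist":-20}]'
python3 - <<'E'
from h import *
im=ctrl.get_image("top");cv2.imwrite("pics/t2.png",cv2.resize(im[160:222,285:380],None,fx=8,fy=8,interpolation=cv2.INTER_CUBIC))
E
```

```text
clock: 4.2
ee_pos: [0.5499, 0.032, 0.0493]
orientation: [-0.002, 0.052, 0.999, -0.002]
wrist_force: [0.5, 0.3, -0.1]
gripper_width: 0.0358
clock: 4.7
ee_pos: [0.5535, 0.0322, 0.1963]
orientation: [0.002, 0.227, 0.974, 0.0]
wrist_force: [-0.1, -0.5, -0.2]
gripper_width: 0.036
```

View pics/t2.png

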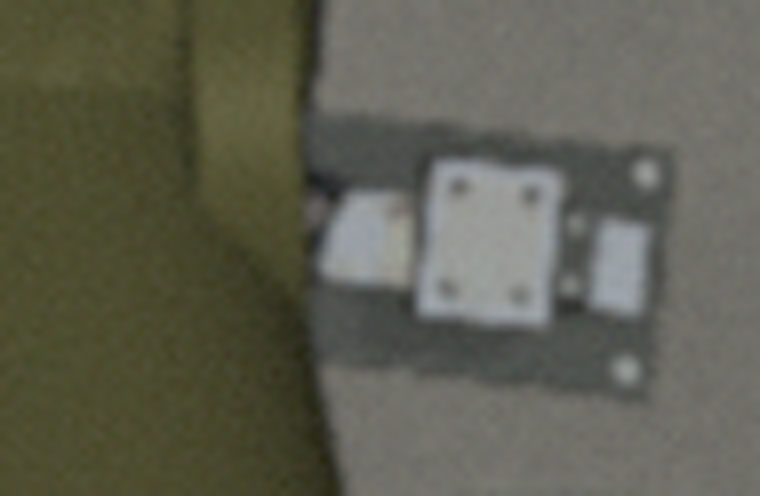

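```bash
python3 -m handwheel '[{"x":-0.003,"y":-0.024,"z":0,"twist":-8},{"x":-0.006,"y":-0.048,"z":0,"twist":-16},{"x":-0.009,"y":-0.072,"z":0,"twist":-24},{"x":-0.012,"y":-0.096,"z":0,"twist":-32},{"x":-0.0152,"y":-0.1205,"z":0,"twist":-40}]' 0.0854
python3 -m handwheel '[{"x":0,"y":0,"z":0,"twist":-8},{"x":0,"y":0,"z":-0.02,"twist":-16},{"x":0,"y":0,"z":-0.04,"twist":-24},{"x":0,"y":0,"z":-0.06,"twist":-29},{"x":0,"y":0,"z":-0.06,"twist":-29}]' 0.0854
python3 - <<'E'
from h import *
c=cam("wrist"); cv2.imwrite("pics/w2.png",ctrl.get_image("wrist"))
s=ctrl.read_state();print(s['ee_pos'],s['orientation'],s['qpos'])
d=np.array([.0975,.9952]);o=np.array([.5367,-.1132])
for yy in(0,.05):
  for xx in(-.031,.029): print(proj(c,[*(o+yy*d+xx*np.array([d[1],-d[0]])),.078]).round())
E
```

```text
clock: 5.25
ee_pos: [0.5363, -0.0891, 0.1935]
orientation: [0.0, 0.55, 0.835, -0.001]
wrist_force: [-0.1, -0.7, 0.9]
gripper_width: 0.085
clock: 5.75
ee_pos: [0.5336, -0.0887, 0.1307]
orientation: [-0.002, 0.741, 0.671, -0.002]
wrist_force: [-0.8, -0.5, 0.2]
gripper_width: 0.0853
[ 0.53467876 -0.08889916  0.13231873] [-0.00123906  0.74048382  0.67207067 -0.00178612] [-1.63988873e-01  2.69931069e-01 -3.39407447e-01  9.65618286e-01
 -1.26194562e-03  1.50359889e+00]
[275. 267.]
[370. 267.]
[271. 191.]
[375. 191.]
```

View pics/w2.png

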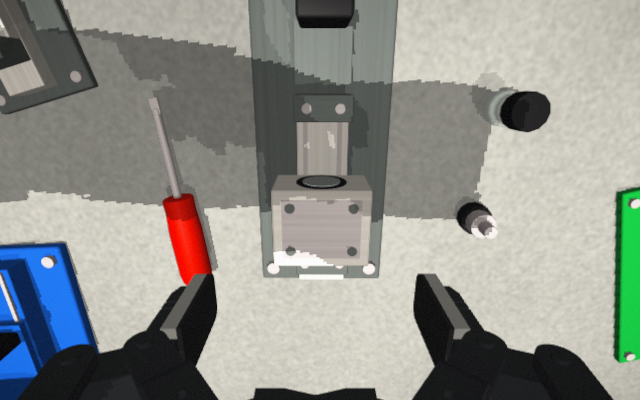

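```bash
python3 -m handwheel '[{"x":0.003,"y":0.0005,"z":-0.02,"twist":0},{"x":0.0035,"y":0.0005,"z":-0.04,"twist":0},{"x":0.0035,"y":0.0005,"z":-0.06,"twist":0},{"x":0.0035,"y":0.0005,"z":-0.08,"twist":0},{"x":0.0035,"y":0.0005,"z":-0.096,"twist":0}]' 0.0854
python3 -m handwheel '[{"x":0,"y":0,"z":0,"twist":0},{"x":0,"y":0,"z":0,"twist":0},{"x":0,"y":0,"z":0,"twist":0},{"x":0,"y":0,"z":0,"twist":0},{"x":0,"y":0,"z":0,"twist":0}]' 0.0854
```

```text
clock: 6.3
ee_pos: [0.5387, -0.0884, 0.0366]
orientation: [-0.001, 0.739, 0.673, -0.002]
wrist_force: [-0.6, 0.2, 0.1]
gripper_width: 0.0857
clock: 6.8
ee_pos: [0.5394, -0.0885, 0.0375]
orientation: [-0.0, 0.739, 0.674, -0.001]
wrist_force: [0.4, 0.2, 0.5]
gripper_width: 0.0856
```

```bash
python3 -m handwheel '[{"x":-0.001,"y":0,"z":-0.002,"twist":0},{"x":-0.001,"y":0,"z":-0.0035,"twist":0},{"x":-0.001,"y":0,"z":-0.0035,"twist":0},{"x":-0.001,"y":0,"z":-0.0035,"twist":0},{"x":-0.001,"y":0,"z":-0.0035,"twist":0}]' 0.05 40
python3 -m handwheel '[{"x":0,"y":0,"z":0,"twist":0},{"x":0,"y":0,"z":0,"twist":0},{"x":0,"y":0,"z":0,"twist":0},{"x":0,"y":0,"z":0,"twist":0},{"x":0,"y":0,"z":0,"twist":0}]' 0.04 40
```

```text
clock: 7.3
ee_pos: [0.5383, -0.0885, 0.0343]
orientation: [-0.0, 0.739, 0.674, -0.001]
wrist_force: [-1.7, 0.4, 6.1]
gripper_width: 0.0596
clock: 7.8
ee_pos: [0.5383, -0.0886, 0.0343]
orientation: [-0.0, 0.739, 0.674, -0.001]
wrist_force: [-0.8, 0.5, 3.1]
gripper_width: 0.0598
```

```bash
python3 -m handwheel '[{"x":0.0002,"y":0.002,"z":0.005,"twist":0},{"x":0.0004,"y":0.004,"z":0.015,"twist":0},{"x":0.0006,"y":0.006,"z":0.028,"twist":0},{"x":0.001,"y":0.01,"z":0.042,"twist":0},{"x":0.001,"y":0.01,"z":0.055,"twist":0}]'
python3 -m handwheel '[{"x":0,"y":0,"z":0,"twist":0},{"x":0,"y":0,"z":0,"twist":0},{"x":0,"y":0,"z":0,"twist":0},{"x":0,"y":0,"z":0,"twist":0},{"x":0,"y":0,"z":0,"twist":0}]'
python3 - <<'E'
from h import *
cv2.imwrite("pics/w3.png",ctrl.get_image("wrist"))
im=ctrl.get_image("scene");cv2.imwrite("pics/s3.png",cv2.resize(im[130:250,230:370],None,fx=5,fy=5,interpolation=cv2.INTER_CUBIC))
E
```

```text
clock: 8.3
ee_pos: [0.5397, -0.0781, 0.0909]
orientation: [-0.0, 0.739, 0.674, -0.001]
wrist_force: [0.8, -0.1, -2.1]
gripper_width: 0.0596
clock: 8.8
ee_pos: [0.5392, -0.0781, 0.0903]
orientation: [-0.001, 0.739, 0.674, -0.001]
wrist_force: [0.1, 0.4, -1.6]
gripper_width: 0.0596
```

View pics/w3.png

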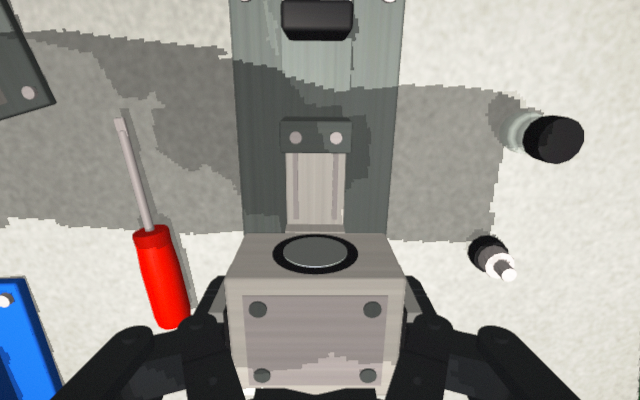

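View pics/s3.png

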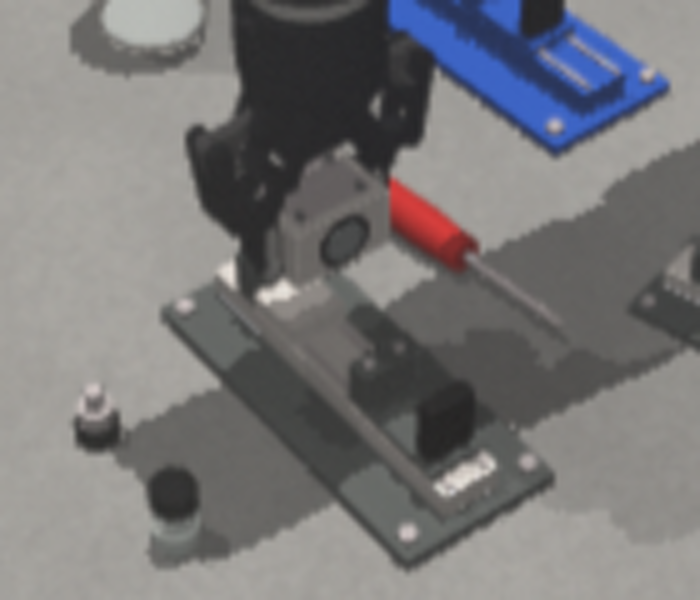

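The pictures show the cell held level between the fingers and clear of both jaws, with the window rim still facing the sliding jaw (wrist (315,252)) and the jaw open. The handwheel can only turn about vertical, so I will pivot the cell in a light grip: roll its lower −y edge over the fixed jaw's top edge. First I take up the approach pose.

```bash
python3 -m handwheel '[{"x":-0.0007,"y":-0.0077,"z":-0.01,"twist":0},{"x":-0.0007,"y":-0.0077,"z":-0.02,"twist":0},{"x":-0.0007,"y":-0.0077,"z":-0.03,"twist":0},{"x":-0.0007,"y":-0.0077,"z":-0.042,"twist":0},{"x":-0.0007,"y":-0.0077,"z":-0.042,"twist":0}]'
python3 -m handwheel '[{"x":0,"y":0,"z":0,"twist":0},{"x":0,"y":0,"z":0,"twist":0},{"x":0,"y":0,"z":0,"twist":0},{"x":0,"y":0,"z":0,"twist":0},{"x":0,"y":0,"z":0,"twist":0}]' - 20
```

```text
clock: 9.4
ee_pos: [0.5368, -0.0855, 0.0461]
orientation: [-0.002, 0.739, 0.674, -0.002]
wrist_force: [-0.6, 0.1, -1.5]
gripper_width: 0.0597
clock: 9.9
ee_pos: [0.5371, -0.0855, 0.0465]
orientation: [-0.002, 0.739, 0.674, -0.002]
wrist_force: [-0.1, -0.3, -2.7]
gripper_width: 0.0597
```

```bash
python3 -m handwheel '[{"x":0.0005,"y":-0.0015,"z":0.0018,"twist":0},{"x":0.0005,"y":-0.0026,"z":0.0018,"twist":0},{"x":0.0005,"y":-0.005,"z":0.0048,"twist":0},{"x":0.0003,"y":-0.0073,"z":0.0078,"twist":0},{"x":0,"y":-0.0104,"z":0.0101,"twist":0}]'
python3 - <<'E'
from h import *
cv2.imwrite("pics/w4.png",ctrl.get_image("wrist"))
E
```

```text
clock: 10.4
ee_pos: [0.5371, -0.0962, 0.0568]
orientation: [-0.001, 0.739, 0.674, -0.002]
wrist_force: [0.1, 0.1, -1.6]
gripper_width: 0.0595
```

View pics/w4.png

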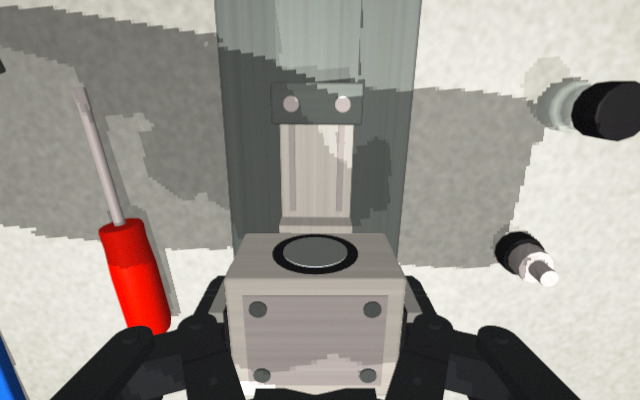

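No rotation: the contact edge was too near the cell's corner and passed over it. I'll back off and take a deeper bite, with contact about 11 mm below centre.

```bash
python3 -m handwheel '[{"x":0.0015,"y":0.006,"z":0,"twist":0},{"x":0.002,"y":0.012,"z":0,"twist":0},{"x":0.002,"y":0.012,"z":-0.006,"twist":0},{"x":0.002,"y":0.012,"z":-0.012,"twist":0},{"x":0.002,"y":0.012,"z":-0.0125,"twist":0}]'
python3 -m handwheel '[{"x":0,"y":0,"z":0,"twist":0},{"x":0,"y":0,"z":0,"twist":0},{"x":0,"y":0,"z":0,"twist":0},{"x":0,"y":0,"z":0,"twist":0},{"x":0,"y":0,"z":0,"twist":0}]' - 20
```

```text
clock: 10.95
ee_pos: [0.5384, -0.0847, 0.0434]
orientation: [-0.002, 0.739, 0.674, -0.003]
wrist_force: [0.4, 0.5, -1.6]
gripper_width: 0.0597
clock: 11.45
ee_pos: [0.5385, -0.0847, 0.0436]
orientation: [-0.002, 0.739, 0.674, -0.003]
wrist_force: [-0.3, -0.8, -1.8]
gripper_width: 0.0594
```

```bash
python3 -m handwheel '[{"x":0.0005,"y":-0.0035,"z":0.0005,"twist":0},{"x":0.0005,"y":-0.0053,"z":0.0005,"twist":0},{"x":0.0003,"y":-0.0062,"z":0.0032,"twist":0},{"x":0.0003,"y":-0.0079,"z":0.0060,"twist":0},{"x":0.0003,"y":-0.0079,"z":0.0060,"twist":0}]'
python3 - <<'E'
from h import *
cv2.imwrite("pics/w5.png",ctrl.get_image("wrist"))
E
```

```text
clock: 11.95
ee_pos: [0.5384, -0.089, 0.0492]
orientation: [-0.005, 0.738, 0.674, -0.0]
wrist_force: [-0.5, 11.9, -2.4]
gripper_width: 0.0596
```

View pics/w5.png

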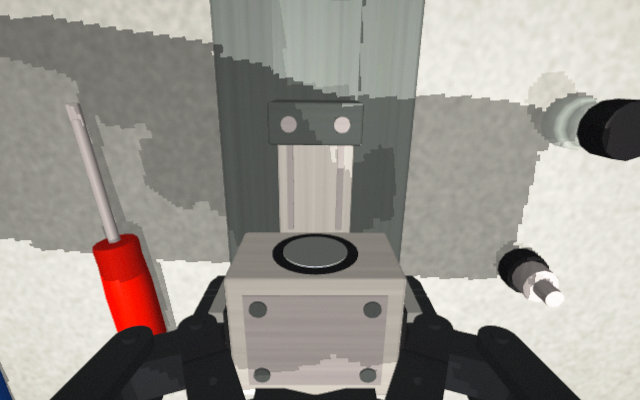

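The cell held against a 12 N push without turning: pad torsion beats that short lever. I'll set it back down on the bed and regrip nearer the upper window-side corner, which gives a longer lever and lets gravity help.

```bash
python3 -m handwheel '[{"x":0.0005,"y":0.003,"z":0,"twist":0},{"x":0.0005,"y":0.003,"z":-0.004,"twist":0},{"x":0.0005,"y":0.003,"z":-0.008,"twist":0},{"x":0.0005,"y":0.003,"z":-0.012,"twist":0},{"x":0.0005,"y":0.003,"z":-0.0135,"twist":0}]'
python3 -m handwheel '[{"x":0,"y":0,"z":0,"twist":0},{"x":0,"y":0,"z":-0.001,"twist":0},{"x":0,"y":0,"z":-0.002,"twist":0},{"x":0,"y":0,"z":-0.002,"twist":0},{"x":0,"y":0,"z":-0.002,"twist":0}]'
```

```text
clock: 12.5
ee_pos: [0.5385, -0.0863, 0.035]
orientation: [-0.005, 0.739, 0.674, -0.001]
wrist_force: [-0.3, 0.2, -2.8]
gripper_width: 0.0594
clock: 13.0
ee_pos: [0.5384, -0.0863, 0.0345]
orientation: [-0.005, 0.739, 0.674, -0.0]
wrist_force: [-4.9, 2.0, 13.0]
gripper_width: 0.0598
```

```bash
python3 -m handwheel '[{"x":0,"y":0,"z":0,"twist":0},{"x":0,"y":0,"z":0,"twist":0},{"x":0,"y":0,"z":0,"twist":0},{"x":0.0006,"y":0.007,"z":0.005,"twist":0},{"x":0.0013,"y":0.014,"z":0.010,"twist":0}]' 0.075
python3 -m handwheel '[{"x":0,"y":0,"z":0,"twist":0},{"x":0,"y":0,"z":0,"twist":0},{"x":0,"y":0,"z":0,"twist":0},{"x":0,"y":0,"z":0,"twist":0},{"x":0,"y":0,"z":0,"twist":0}]'
python3 - <<'E'
from h import *
c=cam("wrist");im=ctrl.get_image("wrist");cv2.imwrite("pics/w6.png",im)
cv2.imwrite("pics/s6.png",cv2.resize(ctrl.get_image("scene")[130:250,230:370],None,fx=5,fy=5,interpolation=cv2.INTER_CUBIC))
d=np.array([.0975,.9952]);o=np.array([.5367,-.1132])
for yy in(.002,.052):
  for xx in(-.031,.029): print(proj(c,[*(o+yy*d+xx*np.array([d[1],-d[0]])),.078]).round())
E
```

```text
clock: 13.5
ee_pos: [0.5396, -0.0719, 0.0447]
orientation: [-0.005, 0.739, 0.674, -0.001]
wrist_force: [-0.6, -0.6, 0.0]
gripper_width: 0.0749
clock: 14.0
ee_pos: [0.5394, -0.072, 0.0445]
orientation: [-0.005, 0.739, 0.674, -0.001]
wrist_force: [-0.3, -0.0, -0.8]
gripper_width: 0.0748
[241. 404.]
[388. 406.]
[232. 299.]
[397. 301.]
```

View pics/w6.png

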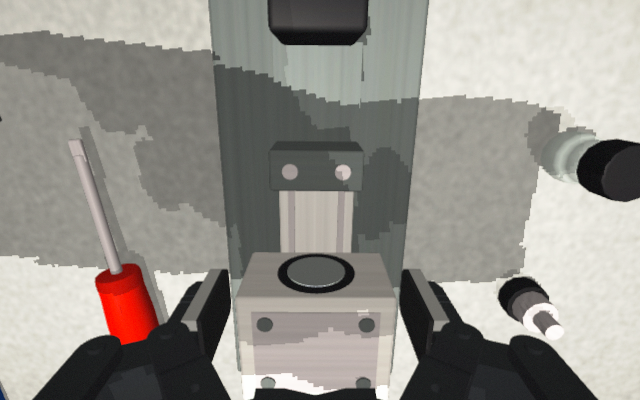

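View pics/s6.png

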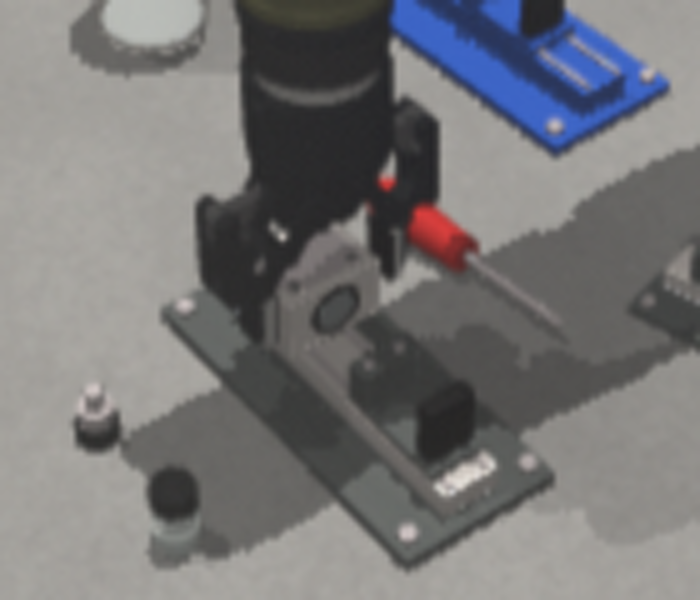

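The wrist view shows the cell flat on the bed with its window rim at (316,273) and the pads straddling the window-side end. Grip there and lift.

```bash
python3 -m handwheel '[{"x":-0.0005,"y":0,"z":0,"twist":0},{"x":-0.0005,"y":0,"z":0,"twist":0},{"x":-0.0005,"y":0,"z":0,"twist":0},{"x":-0.0005,"y":0,"z":0,"twist":0},{"x":-0.0005,"y":0,"z":0,"twist":0}]' 0.04 20
python3 -m handwheel '[{"x":0,"y":0.001,"z":0.002,"twist":0},{"x":0,"y":0.002,"z":0.005,"twist":0},{"x":0,"y":0.002,"z":0.008,"twist":0},{"x":0,"y":0.002,"z":0.013,"twist":0},{"x":0,"y":0.002,"z":0.013,"twist":0}]'
python3 - <<'E'
from h import *
cv2.imwrite("pics/w7.png",ctrl.get_image("wrist"))
E
```

```text
clock: 14.6
ee_pos: [0.539, -0.072, 0.0446]
orientation: [-0.005, 0.739, 0.674, -0.001]
wrist_force: [-1.7, -0.4, 1.3]
gripper_width: 0.0597
clock: 15.1
ee_pos: [0.5395, -0.0701, 0.0584]
orientation: [-0.005, 0.739, 0.674, -0.0]
wrist_force: [0.3, -0.0, -2.4]
gripper_width: 0.0598
```

View pics/w7.png

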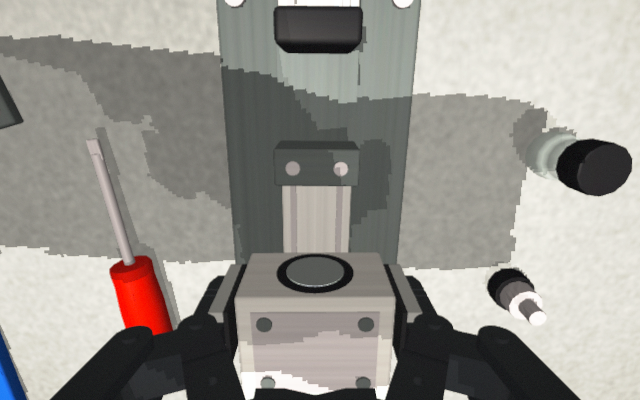

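```bash
python3 -m handwheel '[{"x":-0.0003,"y":-0.003,"z":-0.001,"twist":0},{"x":-0.0005,"y":-0.005,"z":-0.001,"twist":0},{"x":-0.0007,"y":-0.0077,"z":0.0005,"twist":0},{"x":-0.001,"y":-0.0113,"z":0.0045,"twist":0},{"x":-0.0015,"y":-0.0157,"z":0.0085,"twist":0}]'
python3 - <<'E'
from h import *
cv2.imwrite("pics/w8.png",ctrl.get_image("wrist"))
E
```

```text
clock: 15.65
ee_pos: [0.5385, -0.084, 0.0665]
orientation: [-0.006, 0.739, 0.674, 0.001]
wrist_force: [1.3, 5.4, -3.3]
gripper_width: 0.0596
```

View pics/w8.png

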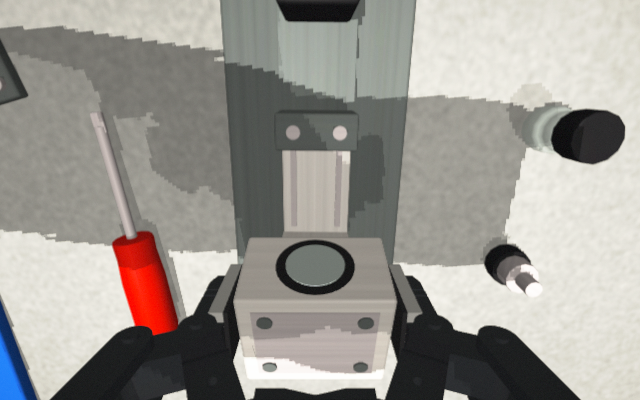

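It is turning: the window is opening towards the camera at (315,267), with about 5 N of contact force. I'll continue along the arc.

```bash
python3 -m handwheel '[{"x":-0.0006,"y":-0.006,"z":0.004,"twist":0},{"x":-0.001,"y":-0.0115,"z":0.007,"twist":0},{"x":-0.0015,"y":-0.017,"z":0.009,"twist":0},{"x":-0.002,"y":-0.0225,"z":0.0102,"twist":0},{"x":-0.0027,"y":-0.028,"z":0.0106,"twist":0}]'
python3 - <<'E'
from h import *
cv2.imwrite("pics/w9.png",ctrl.get_image("wrist"))
E
```

```text
clock: 16.2
ee_pos: [0.5358, -0.1113, 0.0778]
orientation: [-0.007, 0.738, 0.674, 0.003]
wrist_force: [-0.7, 6.5, 1.2]
gripper_width: 0.0598
```

View pics/w9.png

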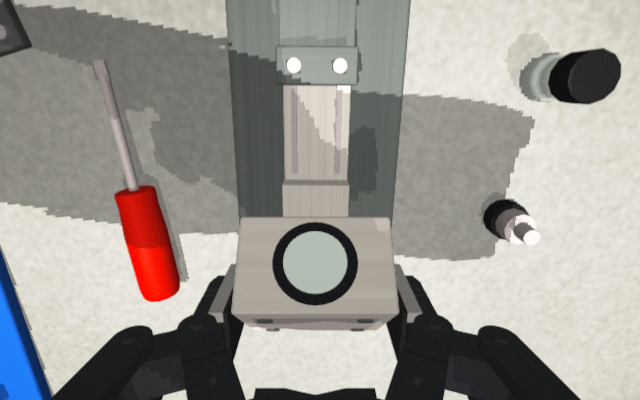

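```bash
python3 -m handwheel '[{"x":0,"y":-0.0045,"z":-0.0002,"twist":0},{"x":-0.0004,"y":-0.009,"z":-0.0008,"twist":0},{"x":-0.0008,"y":-0.014,"z":-0.0019,"twist":0},{"x":-0.0014,"y":-0.0195,"z":-0.0036,"twist":0},{"x":-0.002,"y":-0.025,"z":-0.006,"twist":0}]'
python3 - <<'E'
from h import *
cv2.imwrite("pics/w10.png",ctrl.get_image("wrist"))
E
```

```text
clock: 16.75
ee_pos: [0.5337, -0.136, 0.0722]
orientation: [-0.008, 0.738, 0.674, 0.003]
wrist_force: [-1.2, 5.7, 4.1]
gripper_width: 0.0599
```

View pics/w10.png

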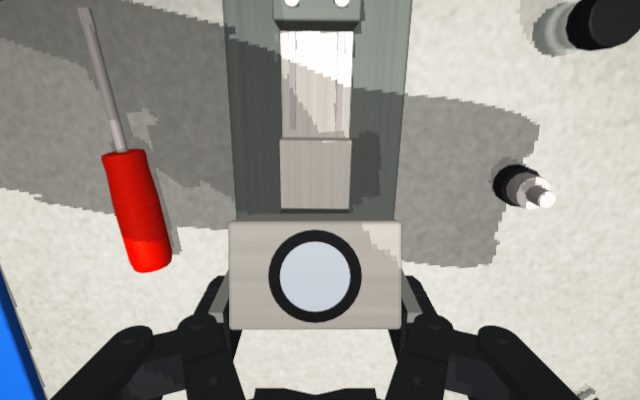

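```bash
python3 -m handwheel '[{"x":-0.0002,"y":-0.002,"z":-0.001,"twist":0},{"x":-0.0002,"y":-0.002,"z":-0.002,"twist":0},{"x":-0.0002,"y":-0.002,"z":-0.003,"twist":0},{"x":-0.0002,"y":-0.002,"z":-0.003,"twist":0},{"x":-0.0002,"y":-0.002,"z":-0.003,"twist":0}]'
python3 - <<'E'
from h import *
cv2.imwrite("pics/s11.png",cv2.resize(ctrl.get_image("scene")[110:250,230:370],None,fx=4,fy=4,interpolation=cv2.INTER_CUBIC))
E
```

```text
clock: 17.3
ee_pos: [0.5335, -0.1394, 0.07]
orientation: [-0.007, 0.739, 0.674, 0.003]
wrist_force: [-3.2, 1.3, 10.4]
gripper_width: 0.0599
```

View pics/s11.png

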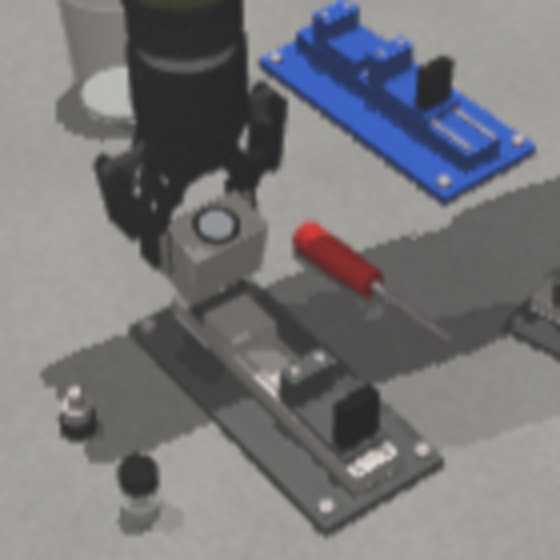

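The window now faces up. I firm up the grip, lift clear, and measure the window with the wrist camera.

```bash
python3 -m handwheel '[{"x":0,"y":0,"z":0.003,"twist":0},{"x":0,"y":0,"z":0.01,"twist":0},{"x":0,"y":0.0,"z":0.025,"twist":0},{"x":0.001,"y":0.01,"z":0.035,"twist":0},{"x":0.002,"y":0.02,"z":0.035,"twist":0}]' - 45
python3 -m handwheel '[{"x":0.001,"y":0.01,"z":0,"twist":0},{"x":0.002,"y":0.015,"z":0,"twist":0},{"x":0.002,"y":0.015,"z":0,"twist":0},{"x":0.002,"y":0.015,"z":0,"twist":0},{"x":0.002,"y":0.015,"z":0,"twist":0}]'
cat > win.py <<'E'
from h import *
import sys
ztop=float(sys.argv[1]); 
s=ctrl.read_state();c=cam("wrist"); im=ctrl.get_image("wrist"); cv2.imwrite(sys.argv[2],im)
d=np.array([.0975,.9952]);o=np.array([.5367,-.1132]);xh=np.array([d[1],-d[0]])
g=cv2.cvtColor(im,cv2.COLOR_BGR2GRAY)
t=np.array(s['ee_pos']);print("tcp",t.round(4),s['orientation'],"h",((t[:2]-o)@xh).round(4),((t[:2]-o)@d).round(4))
m=(g<70).astype(np.uint8)
cs,_=cv2.findContours(m,cv2.RETR_CCOMP,cv2.CHAIN_APPROX_NONE)
for k in cs:
    a=cv2.contourArea(k)
    if a>3000 and len(k)>20:
        e=cv2.fitEllipse(k)
        if max(e[1])/min(e[1])<1.3 and abs(a-np.pi/4*e[1][0]*e[1][1])/a<.1:
            p=ray(c,e[0],ztop); print("ell",np.round(e[0],1),np.round(e[1],1),p.round(4),"holder",((p[:2]-o)@xh).round(4),((p[:2]-o)@d).round(4))
E
python3 win.py 0.143 pics/w12.png
```

```text
clock: 17.85
ee_pos: [0.5368, -0.1192, 0.1066]
orientation: [-0.005, 0.739, 0.674, 0.004]
wrist_force: [1.2, 0.2, -2.1]
gripper_width: 0.0595
clock: 18.35
ee_pos: [0.5386, -0.1044, 0.1063]
orientation: [-0.006, 0.739, 0.674, 0.003]
wrist_force: [0.5, -0.3, -2.8]
gripper_width: 0.0594
tcp [ 0.5386 -0.1044  0.1063] [-0.00560515  0.73898852  0.67368631  0.00336262] h 0.001 0.009
ell [314.6 280.1] [90.2 92.8] [ 0.5407 -0.0839  0.143 ] holder 0.0012 0.0296
ell [314.6 280.8] [71.3 73.1] [ 0.5407 -0.0842  0.143 ] holder 0.0012 0.0293
```

View pics/w12.png

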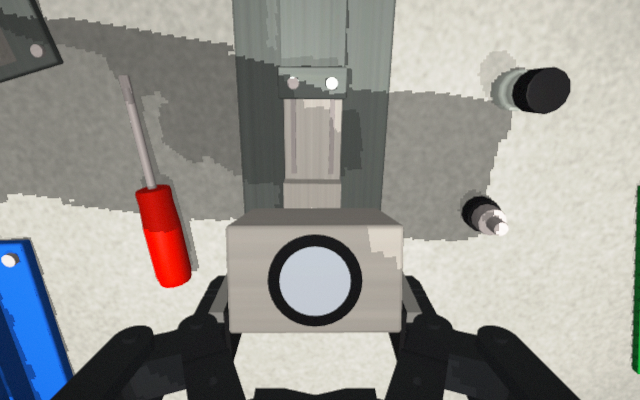

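```bash
python3 - <<'E'
from h import *
c=cam("wrist"); s=ctrl.read_state(); print(c[1],s['ee_pos']); print(c[2].round(3))
for z in(.12,.125,.13,.135,.14,.145):
    a=ray(c,(228,228),z);b=ray(c,(402,226),z);e=ray(c,(230,331),z);f=ray(c,(401,332),z);print(z,np.linalg.norm(a-b).round(4),np.linalg.norm(e-f).round(4),np.linalg.norm(a-e).round(4))
E
```

```text
[ 0.5472652  -0.02119459  0.24919872] [ 0.53864371 -0.1044639   0.1063282 ]
[[ 0.996 -0.087 -0.034]
 [-0.094 -0.945 -0.315]
 [-0.005  0.316 -0.949]]
0.12 0.0693 0.0758 0.0494
0.125 0.0666 0.0729 0.0475
0.13 0.0639 0.07 0.0456
0.135 0.0613 0.067 0.0437
0.14 0.0586 0.0641 0.0418
0.145 0.0559 0.0612 0.0399
```

```bash
cat > pnp.py <<'E'
from h import *
import sys
def run(path,c,pts):
    im=cv2.imread(path);g=cv2.cvtColor(im,cv2.COLOR_BGR2GRAY)
    K,e,M=c
    obj=np.array([[-30,19,0],[30,19,0],[30,-19,0],[-30,-19,0]],float)/1000  # x along, y
    ok,rv,tv=cv2.solvePnP(obj,np.array(pts,float),K,None,flags=cv2.SOLVEPNP_ITERATIVE)
    Rm=M@cv2.Rodrigues(rv)[0]; p=e+M@tv[:,0]
    d=np.array([.0975,.9952]);o=np.array([.5367,-.1132]);xh=np.array([d[1],-d[0]])
    n=Rm[:,2]; print("centre",p.round(4),"holder",((p[:2]-o)@xh).round(4),((p[:2]-o)@d).round(4),"tilt toward +y deg",np.degrees(n[:2]@d).round(1),"toward +x",np.degrees(n[:2]@xh).round(1),"yaw",np.degrees(np.arctan2(Rm[1,0],Rm[0,0])).round(1))
E
python3 - <<'E'
from pnp import *
im=cv2.imread("pics/w12.png")
cv2.imwrite("pics/w12c.png",cv2.resize(im[200:345,215:415],None,fx=4,fy=4,interpolation=cv2.INTER_CUBIC))
E
```

```text
(no output)
```

View pics/w12c.png

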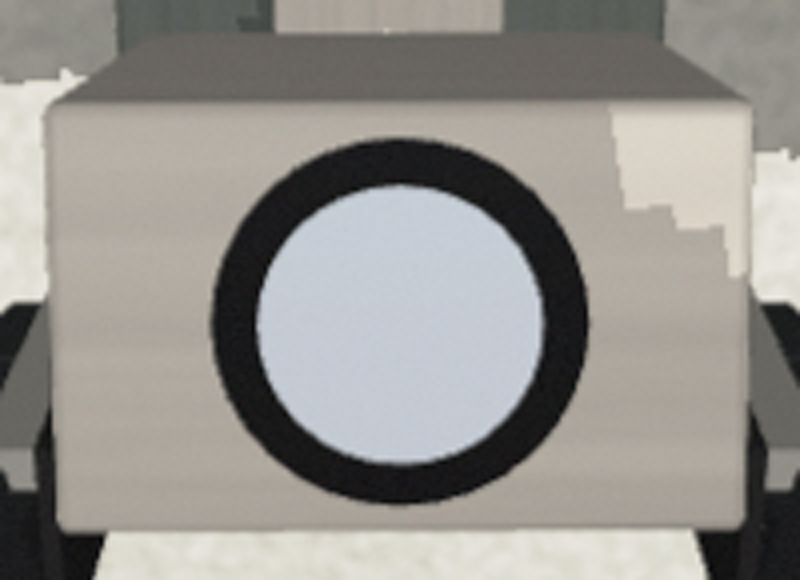

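```bash
python3 - <<'E'
from pnp import *
f=lambda u,v:(215+(u+.5)/4-.5,200+(v+.5)/4-.5)
run("pics/w12.png",cam("wrist"),[f(45,102),f(752,102),f(745,531),f(56,531)])
E
```

```text
centre [ 0.5407 -0.0837  0.1432] holder 0.0011 0.0298 tilt toward +y deg 12.8 toward +x -0.2 yaw -5.1
```

Solving the rim face pose shows the cell is still about 13° short of upright, leaning towards +y. I'll finish by pressing it onto the bed with the light grip, coming down clear of the fixed jaw.

```bash
python3 -m handwheel '[{"x":-0.0005,"y":0.0025,"z":-0.01,"twist":0},{"x":-0.0005,"y":0.0025,"z":-0.02,"twist":0},{"x":-0.0005,"y":0.0025,"z":-0.03,"twist":0},{"x":-0.0005,"y":0.0025,"z":-0.038,"twist":0},{"x":-0.0005,"y":0.0025,"z":-0.046,"twist":0}]' - 20
python3 -m handwheel '[{"x":0,"y":0,"z":-0.002,"twist":0},{"x":0,"y":0,"z":-0.004,"twist":0},{"x":0,"y":0,"z":-0.006,"twist":0},{"x":0,"y":0,"z":-0.008,"twist":0},{"x":0,"y":0,"z":-0.009,"twist":0}]'
python3 win.py 0.09 pics/w13.png
```

```text
clock: 18.9
ee_pos: [0.5378, -0.102, 0.0592]
orientation: [-0.006, 0.739, 0.674, 0.003]
wrist_force: [0.2, -0.7, -1.5]
gripper_width: 0.0594
clock: 19.4
ee_pos: [0.5382, -0.1022, 0.0517]
orientation: [-0.005, 0.739, 0.674, 0.003]
wrist_force: [-6.4, -0.9, 17.9]
gripper_width: 0.0596
tcp [ 0.5382 -0.1022  0.0517] [-0.00537216  0.73905629  0.67361355  0.00342407] h 0.0004 0.0111
ell [314.5 280.4] [89.9 92.8] [ 0.5404 -0.0809  0.09  ] holder 0.0005 0.0325
ell [314.5 281.2] [71.5 73.2] [ 0.5404 -0.0812  0.09  ] holder 0.0005 0.0322
ell [611.7  97.1] [61.6 69.8] [ 0.6303 -0.0295  0.09  ] holder 0.085 0.0925
```

View pics/w13.png

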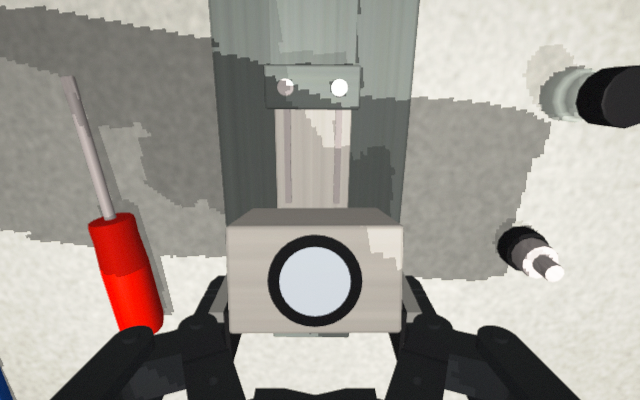

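```bash
python3 - <<'E'
from pnp import *
c=cam("wrist")
d=np.array([.0975,.9952]);o=np.array([.5367,-.1132]);xh=np.array([d[1],-d[0]])
for yc in(.030,.0325):
  for a in(0,8,13):
    t=np.radians(a);out=[]
    n=np.array([*(np.sin(t)*d),np.cos(t)]);ty=np.array([*(np.cos(t)*d),-np.sin(t)])
    for sx,sy in((-30,19),(30,19),(30,-19),(-30,-19)):
        p=np.array([*(o+yc*d+.0005*xh),.09])+sx/1000*np.array([*xh,0])+sy/1000*ty
        out.append(proj(c,p).round(0).tolist())
    print(yc,a,out)
im=cv2.imread("pics/w13.png");cv2.imwrite("pics/w13c.png",cv2.resize(im[200:345,215:415],None,fx=4,fy=4,interpolation=cv2.INTER_CUBIC))
b=ctrl.get_image("scene");cv2.imwrite("pics/s13.png",cv2.resize(b[130:230,240:340],None,fx=6,fy=6,interpolation=cv2.INTER_CUBIC))
E
```

```text
0.03 0 [[223.0, 235.0], [407.0, 236.0], [398.0, 333.0], [231.0, 332.0]]
0.03 8 [[225.0, 233.0], [405.0, 233.0], [399.0, 338.0], [229.0, 337.0]]
0.03 13 [[226.0, 231.0], [404.0, 232.0], [401.0, 340.0], [228.0, 339.0]]
0.0325 0 [[222.0, 228.0], [408.0, 229.0], [398.0, 328.0], [231.0, 326.0]]
0.0325 8 [[224.0, 226.0], [406.0, 227.0], [400.0, 332.0], [229.0, 331.0]]
0.0325 13 [[225.0, 225.0], [404.0, 226.0], [401.0, 334.0], [228.0, 333.0]]
```

View pics/w13c.png

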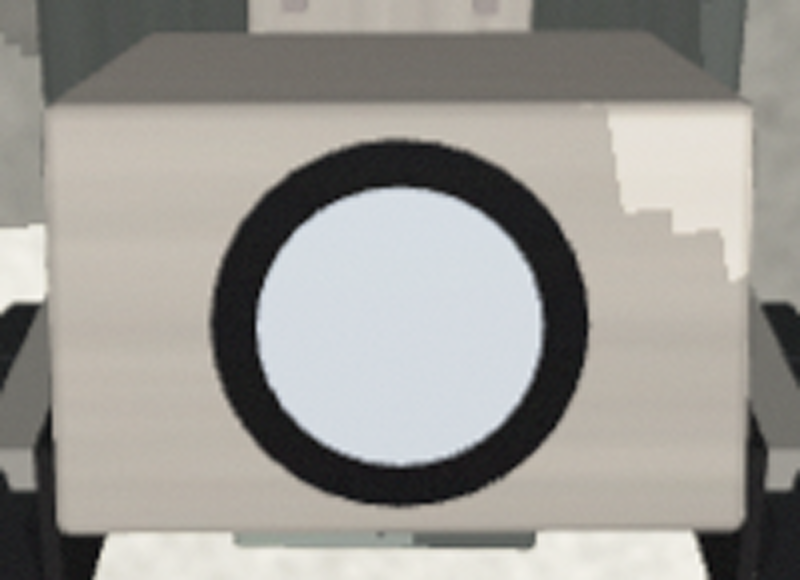

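View pics/s13.png

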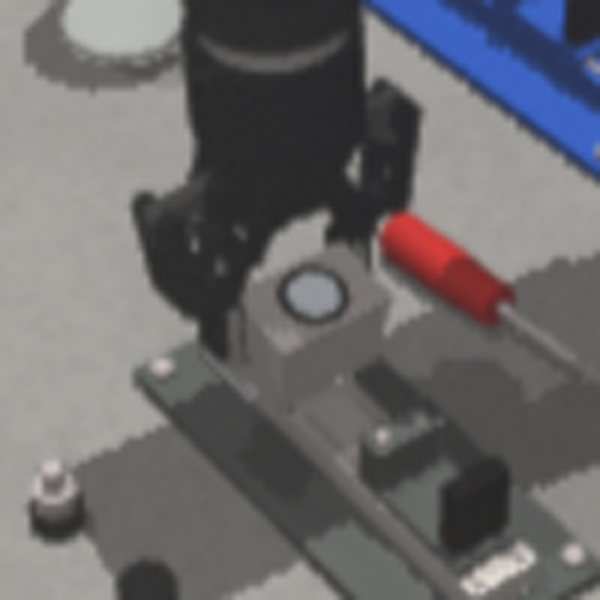

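```bash
python3 - <<'E'
from h import *
c=cam("scene")
d=np.array([.0975,.9952]);o=np.array([.5367,-.1132]);xh=np.array([d[1],-d[0]])
for a in(0,12):
    t=np.radians(a)
    n=np.array([*(np.sin(t)*d),np.cos(t)]);ty=np.array([*(np.cos(t)*d),-np.sin(t)]);tx=np.array([*xh,0])
    p0=np.array([*(o+.0325*d+.0005*xh),.09])
    f=lambda x,y,z:((proj(c,p0+(x*tx+y*ty+z*n)/1000)-[240,130])*6+2.5).round(0).tolist()
    print(a,"top",[f(*q) for q in((-30,19,0),(30,19,0),(30,-19,0),(-30,-19,0))],"bot",[f(*q) for q in((-30,19,-50),(30,19,-50),(30,-19,-50))])
    print("win",f(0,0,0))
E
```

```text
0 top [[393.0, 297.0], [282.0, 354.0], [231.0, 306.0], [342.0, 250.0]] bot [[392.0, 377.0], [285.0, 434.0], [236.0, 386.0]]
win [312.0, 301.0]
12 top [[392.0, 303.0], [281.0, 360.0], [232.0, 300.0], [342.0, 244.0]] bot [[378.0, 368.0], [271.0, 425.0], [223.0, 366.0]]
win [312.0, 301.0]
```

```bash
python3 - <<'E'
from h import *
b=ctrl.get_image("scene");cv2.imwrite("pics/s14.png",cv2.resize(b[165:210,272:312],None,fx=14,fy=13,interpolation=cv2.INTER_LANCZOS4))
b=ctrl.get_image("top");cv2.imwrite("pics/t14.png",cv2.resize(b[165:215,300:380],None,fx=9,fy=9,interpolation=cv2.INTER_LANCZOS4))
E
```

```text
(no output)
```

View pics/s14.png

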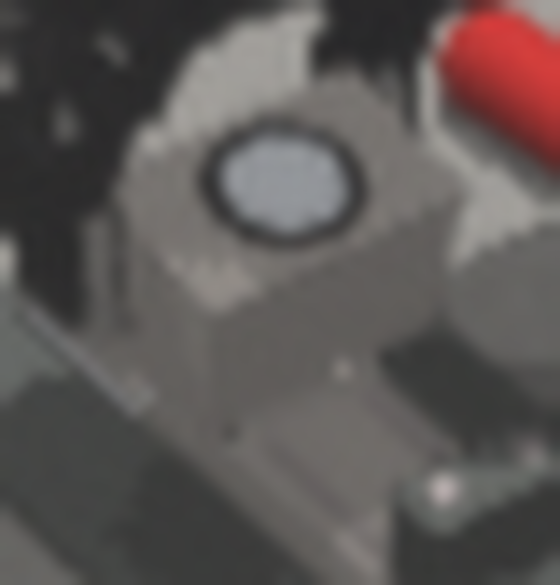

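View pics/t14.png

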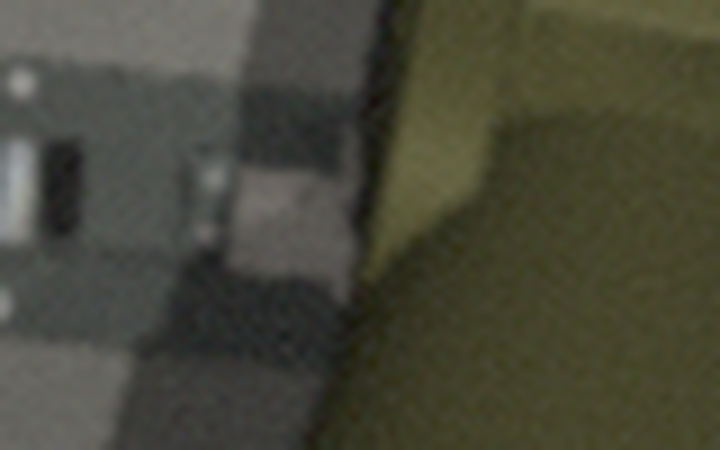

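```bash
python3 - <<'E'
from h import *
c=cam("wrist");K,e,M=c
f=lambda u,v:(215+(u+.5)/4-.5,200+(v+.5)/4-.5)
img=np.array([f(46,103),f(752,103),f(745,531),f(56,531),f(153,32),f(648,32)])
obj=np.array([[-30,19,0],[30,19,0],[30,-19,0],[-30,-19,0],[-30,19,-50],[30,19,-50]],float)/1000
ok,rv,tv=cv2.solvePnP(obj,img,K,None)
pr=cv2.projectPoints(obj,rv,tv,K,None)[0][:,0];print((pr-img).round(1).tolist())
Rm=M@cv2.Rodrigues(rv)[0];p=e+M@tv[:,0]
d=np.array([.0975,.9952]);o=np.array([.5367,-.1132]);xh=np.array([d[1],-d[0]])
n=Rm[:,2];print(p,(p[:2]-o)@xh,(p[:2]-o)@d,np.degrees(n[:2]@d),np.degrees(n[:2]@xh))
E
```

```text
[[-0.2, -0.0], [0.4, -0.2], [-0.7, -0.0], [0.4, 0.0], [-0.5, 0.2], [0.5, 0.1]]
[ 0.54027872 -0.08148484  0.08865651] 0.00046931571926145605 0.03191185200779936 12.196954231693525 0.07586456203728545
```

All six points fit to within 0.7 px: the lean is real at 12°, and the regripped pads hold too firmly for a 20 N push. I'll relax the fingers by a hair while the cell is pressed on the bed, so it settles flat in the fingers.

```bash
python3 -m handwheel '[{"x":0,"y":0,"z":0.0,"twist":0},{"x":0,"y":0,"z":0,"twist":0},{"x":0,"y":0,"z":0,"twist":0},{"x":0,"y":0,"z":0,"twist":0},{"x":0,"y":0,"z":0,"twist":0}]' 0.0597 20
python3 win.py 0.09 pics/w15.png
```

```text
clock: 20.1
ee_pos: [0.5385, -0.1022, 0.052]
orientation: [-0.005, 0.739, 0.674, 0.004]
wrist_force: [-0.5, -0.3, 0.6]
gripper_width: 0.0597
tcp [ 0.5385 -0.1022  0.052 ] [-0.00511913  0.73904633  0.67362502  0.00369286] h 0.0007 0.0111
ell [314.6 280.3] [90.  92.9] [ 0.5407 -0.0811  0.09  ] holder 0.0008 0.0324
ell [314.6 281.1] [71.6 73.2] [ 0.5406 -0.0814  0.09  ] holder 0.0008 0.0321
ell [611.1  96.9] [61.5 71. ] [ 0.6307 -0.0295  0.09  ] holder 0.0854 0.0925
```

View pics/w15.png

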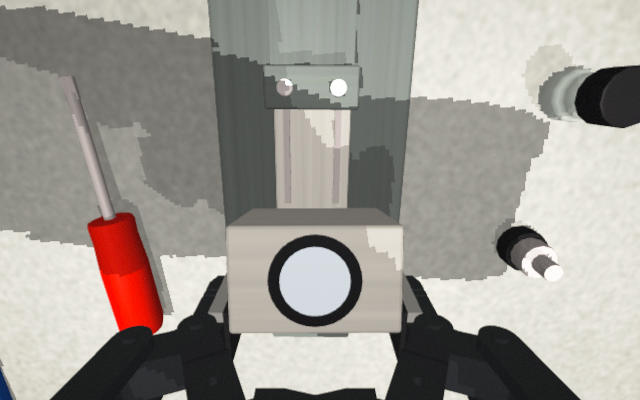

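```bash
python3 - <<'E'
from h import *
c=cam("wrist")
d=np.array([.0975,.9952]);o=np.array([.5367,-.1132]);xh=np.array([d[1],-d[0]])
P=lambda x,y,z:proj(c,[*(o+x/1000*xh+y/1000*d),z/1000]).round(1)
for g in(86,): print("jaw top front",P(-18,g,58),P(18,g,58),"back",P(-18,g+16,58),P(18,g+16,58))
print("plate",P(-50,60,10),P(50,60,10),P(-50,140,10),P(50,140,10),"bed end",P(-18,36,40),P(18,36,40),"fixed jaw back",P(-18,-18,58),P(18,-18,58))
im=cv2.imread("pics/w15.png");cv2.imwrite("pics/w15c.png",cv2.resize(im[40:240,190:430],None,fx=3,fy=3))
E
```

```text
jaw top front [265.8 111.5] [360.8 111.9] back [264.1  66.2] [362.8  66.6]
plate [220.1 155.6] [407.8 156.5] [205.9 -16.6] [423.1 -15.9] bed end [275.3 218. ] [351.4 218.4] fixed jaw back [274.8 338.2] [350.8 338.7]
```

View pics/w15c.png

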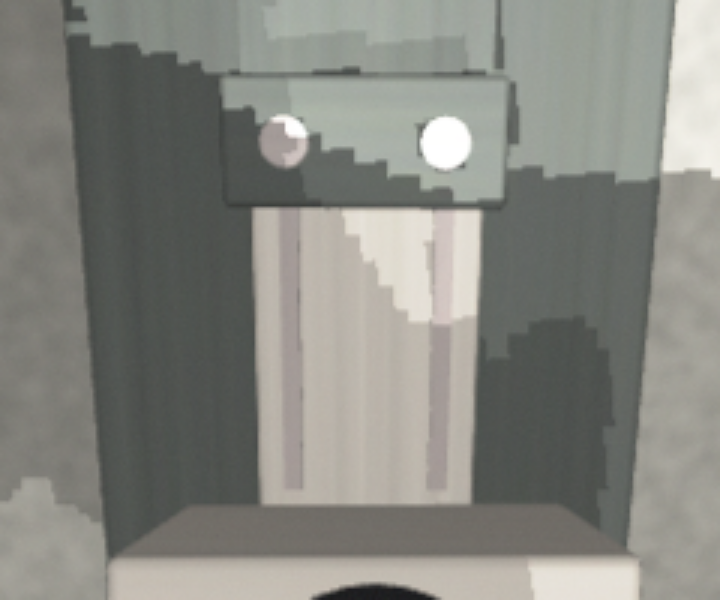

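```bash
python3 -m handwheel '[{"x":0,"y":0,"z":-0.001,"twist":0},{"x":0,"y":0,"z":-0.002,"twist":0},{"x":0,"y":0,"z":-0.002,"twist":0},{"x":0,"y":0,"z":-0.002,"twist":0},{"x":0,"y":0,"z":-0.002,"twist":0}]' 0.0600 20
python3 win.py 0.09 pics/w16.png
```

```text
clock: 20.65
ee_pos: [0.5385, -0.1022, 0.0498]
orientation: [-0.005, 0.739, 0.674, 0.004]
wrist_force: [0.0, -1.1, -0.9]
gripper_width: 0.06
tcp [ 0.5385 -0.1022  0.0498] [-0.0052307   0.73906454  0.67360427  0.0036781 ] h 0.0007 0.0112
ell [314.7 292.7] [87.  93.1] [ 0.5404 -0.0845  0.09  ] holder 0.0009 0.0289
ell [314.8 293.8] [69.  73.5] [ 0.5403 -0.085   0.09  ] holder 0.0009 0.0285
ell [612.9  97.5] [61.9 68.1] [ 0.6295 -0.0294  0.09  ] holder 0.0842 0.0924
```

View pics/w16.png

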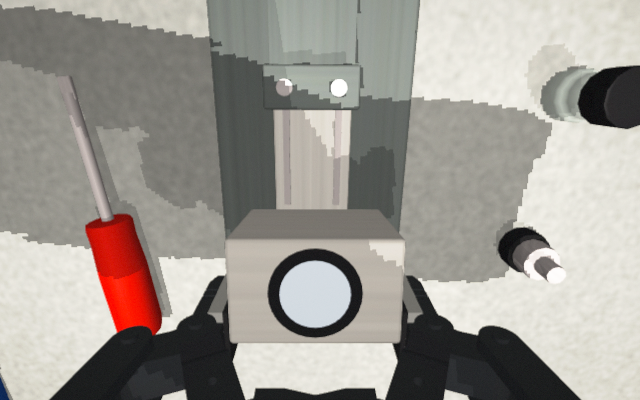

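```bash
python3 - <<'E'
from h import *
im=cv2.imread("pics/w16.png");cv2.imwrite("pics/w16c.png",cv2.resize(im[200:345,215:415],None,fx=4,fy=4,interpolation=cv2.INTER_CUBIC))
E
```

```text
(no output)
```

View pics/w16c.png

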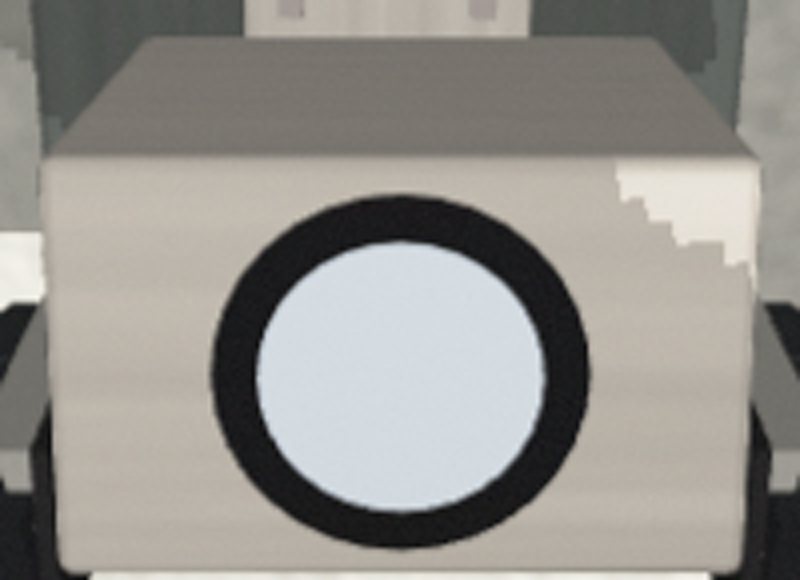

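```bash
cat > six.py <<'E'
from h import *
import sys,json
def six(img):
    c=cam("wrist");K,e,M=c
    f=lambda u,v:(215+(u+.5)/4-.5,200+(v+.5)/4-.5)
    img=np.array([f(*q) for q in img])
    obj=np.array([[-30,19,0],[30,19,0],[30,-19,0],[-30,-19,0],[-30,19,-50],[30,19,-50]],float)[:len(img)]/1000
    ok,rv,tv=cv2.solvePnP(obj,img,K,None)
    pr=cv2.projectPoints(obj,rv,tv,K,None)[0][:,0];print("res",np.abs(pr-img).max().round(1))
    Rm=M@cv2.Rodrigues(rv)[0];p=e+M@tv[:,0]
    d=np.array([.0975,.9952]);o=np.array([.5367,-.1132]);xh=np.array([d[1],-d[0]])
    n=Rm[:,2];q=p-n*.025;print("face",p.round(4),"centre",q.round(4),"holder x,y",((q[:2]-o)@xh).round(4),((q[:2]-o)@d).round(4),"tilt y,x",np.degrees(n[:2]@d).round(1),np.degrees(n[:2]@xh).round(1),"yaw",np.degrees(np.arctan2(Rm[1,0],Rm[0,0])).round(1))
E
python3 -c "
from six import *" 2>/dev/null; mv six.py sixp.py; python3 -c "
from sixp import *
six([(45,157),(757,157),(748,573),(58,573),(145,37),(655,37)])"
```

```text
res 1.4
face [ 0.5404 -0.0852  0.0888] centre [ 0.54   -0.0886  0.064 ] holder x,y 0.0009 0.0248 tilt y,x 8.0 0.3 yaw -5.4
```

```bash
python3 -m handwheel '[{"x":0,"y":0,"z":0,"twist":0},{"x":0,"y":0,"z":0,"twist":0},{"x":0,"y":0,"z":0,"twist":0},{"x":0,"y":0,"z":0,"twist":0},{"x":0,"y":0,"z":0,"twist":0}]' 0.0615 20
python3 win.py 0.09 pics/w17.png; python3 - <<'E'
from h import *
im=cv2.imread("pics/w17.png");cv2.imwrite("pics/w17c.png",cv2.resize(im[200:345,215:415],None,fx=4,fy=4,interpolation=cv2.INTER_CUBIC))
E
```

```text
clock: 21.2
ee_pos: [0.5385, -0.1022, 0.0499]
orientation: [-0.005, 0.739, 0.674, 0.004]
wrist_force: [-0.4, -0.1, 0.2]
gripper_width: 0.0615
tcp [ 0.5385 -0.1022  0.0499] [-0.00519058  0.73904731  0.67362322  0.0037258 ] h 0.0007 0.0112
ell [314.4 306.9] [77.5 90.5] [ 0.5397 -0.0901  0.09  ] holder 0.0008 0.0233
ell [314.5 308.5] [61.6 71.4] [ 0.5397 -0.0908  0.09  ] holder 0.0008 0.0226
ell [612.8  97.6] [61.9 68.2] [ 0.6295 -0.0294  0.09  ] holder 0.0842 0.0924
```

View pics/w17c.png

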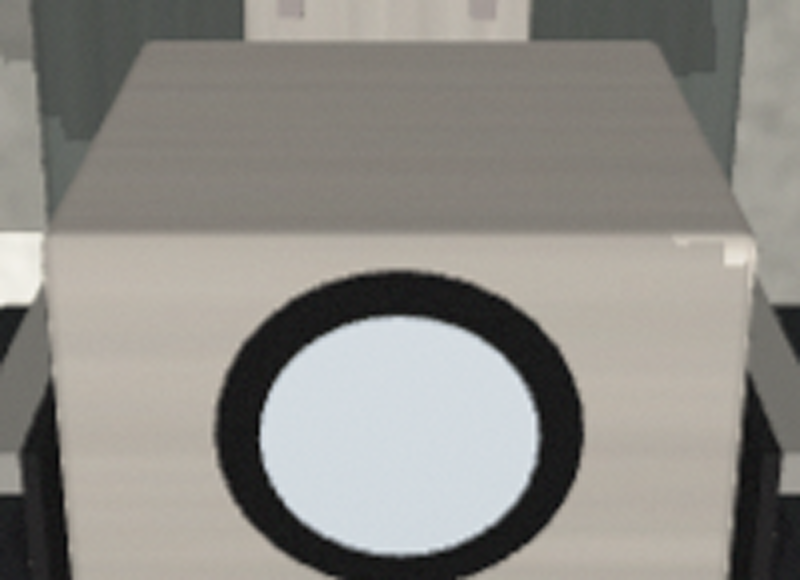

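```bash
python3 - <<'E'
from h import *
im=cv2.imread("pics/w17.png");cv2.imwrite("pics/w17d.png",cv2.resize(im[200:380,215:415],None,fx=3,fy=3,interpolation=cv2.INTER_CUBIC))
b=ctrl.get_image("scene");cv2.imwrite("pics/s17.png",cv2.resize(b[150:215,260:320],None,fx=10,fy=9,interpolation=cv2.INTER_LANCZOS4))
E
```

```text
(no output)
```

View pics/w17d.png

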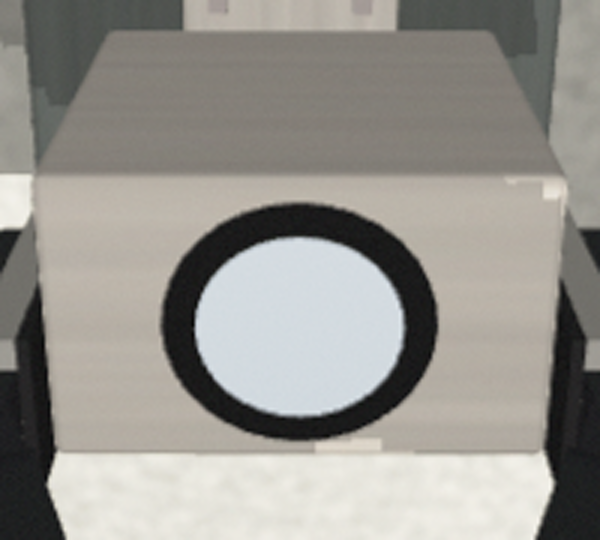

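View pics/s17.png

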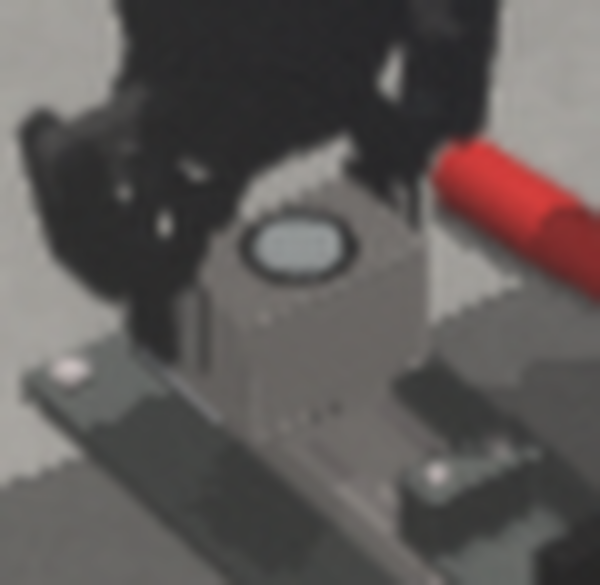

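```bash
python3 -c "
from sixp import *
s=lambda u,v:(u*4/3,v*4/3)
six([s(35,175),s(567,176),s(546,452),s(56,452),s(106,30),s(492,30)])"
```

```text
res 0.9
face [ 0.5398 -0.092   0.0871] centre [ 0.5395 -0.0921  0.0621] holder x,y 0.0008 0.0212 tilt y,x 0.4 0.5 yaw -5.5
```

It is now flat: tilt 0.4°, yaw −5.5° against the holder's −5.6°, centre at holder x +0.8 mm and y 21 mm. Release, rise and turn for the fin.

```bash
python3 -m handwheel '[{"x":0,"y":0,"z":0,"twist":0},{"x":0,"y":0,"z":0,"twist":0},{"x":0,"y":0,"z":0,"twist":0},{"x":0,"y":0,"z":0.005,"twist":0},{"x":0,"y":0,"z":0.02,"twist":0}]' 0.08 30
python3 -m handwheel '[{"x":0,"y":0,"z":0.03,"twist":0},{"x":0,"y":0,"z":0.07,"twist":0},{"x":0,"y":0,"z":0.10,"twist":0},{"x":0.003,"y":0.03,"z":0.12,"twist":8},{"x":0.006,"y":0.06,"z":0.12,"twist":16}]' 0.08 30
python3 - <<'E'
from h import *
s=ctrl.read_state();print(s['ee_pos'],s['orientation'],s['qpos'][5])
cv2.imwrite("pics/w18.png",ctrl.get_image("wrist"))
b=ctrl.get_image("scene");cv2.imwrite("pics/s18.png",cv2.resize(b[130:245,240:350],None,fx=5,fy=5,interpolation=cv2.INTER_CUBIC))
E
```

```text
clock: 21.8
ee_pos: [0.5372, -0.1019, 0.0691]
orientation: [-0.006, 0.739, 0.674, 0.003]
wrist_force: [-0.1, 0.2, -0.2]
gripper_width: 0.08
clock: 22.3
ee_pos: [0.5455, -0.042, 0.1932]
orientation: [-0.004, 0.637, 0.771, 0.004]
wrist_force: [0.4, 0.3, 0.1]
gripper_width: 0.0797
[ 0.54553287 -0.04203465  0.19320258] [-0.00400736  0.63675217  0.77104862  0.00382607] 1.2971047443423118
```

View pics/w18.png

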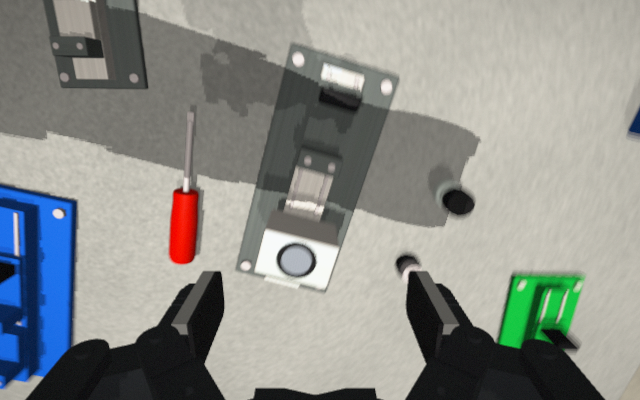

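View pics/s18.png

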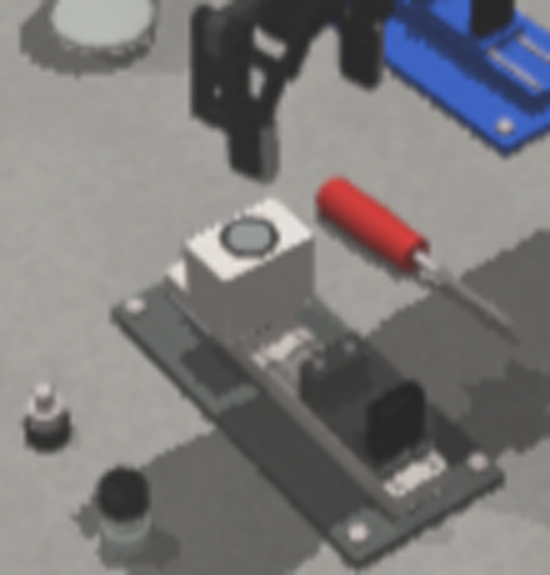

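```bash
python3 -m handwheel '[{"x":0.001,"y":0.015,"z":0,"twist":8},{"x":0.002,"y":0.03,"z":0,"twist":16},{"x":0.003,"y":0.045,"z":0,"twist":24},{"x":0.004,"y":0.06,"z":0,"twist":32},{"x":0.0055,"y":0.0745,"z":0,"twist":40}]' 0.038 30
python3 -m handwheel '[{"x":0,"y":0,"z":0,"twist":8},{"x":0,"y":0,"z":0,"twist":16},{"x":0,"y":0,"z":-0.01,"twist":24},{"x":0,"y":0,"z":-0.03,"twist":32},{"x":0,"y":0,"z":-0.06,"twist":33.5}]'
python3 -m handwheel '[{"x":0,"y":0,"z":0,"twist":0},{"x":0,"y":0,"z":0,"twist":0},{"x":0,"y":0,"z":0,"twist":0},{"x":0,"y":0,"z":0,"twist":0},{"x":0,"y":0,"z":0,"twist":0}]'
python3 - <<'E'
from h import *
c=cam("wrist");cv2.imwrite("pics/w19.png",ctrl.get_image("wrist"))
d=np.array([.0975,.9952]);o=np.array([.5367,-.1132]);xh=np.array([d[1],-d[0]])
t=np.array(ctrl.read_state()['ee_pos'][:2]);print((t-o)@xh,(t-o)@d)
P=lambda x,y,z:proj(c,[*(o+x/1000*xh+y/1000*d),z/1000]).round(1)
print(P(-15,140.5,72),P(-15,152.5,72),P(15,140.5,72),P(15,152.5,72))
E
```

```text
clock: 22.9
ee_pos: [0.5493, 0.0352, 0.1905]
orientation: [-0.007, 0.332, 0.943, 0.001]
wrist_force: [-0.2, 0.5, -0.5]
gripper_width: 0.0382
clock: 23.4
ee_pos: [0.5507, 0.0348, 0.1313]
orientation: [-0.005, 0.045, 0.999, -0.001]
wrist_force: [0.2, -0.0, -0.1]
gripper_width: 0.038
clock: 23.9
ee_pos: [0.5515, 0.0349, 0.1325]
orientation: [-0.004, 0.045, 0.999, -0.001]
wrist_force: [-0.3, -1.2, 0.5]
gripper_width: 0.0382
6.129057687591609e-05 0.14879433256893726
[300.7 203.1] [320.3 203.2] [301.  247.6] [319.7 247.7]
```

View pics/w19.png

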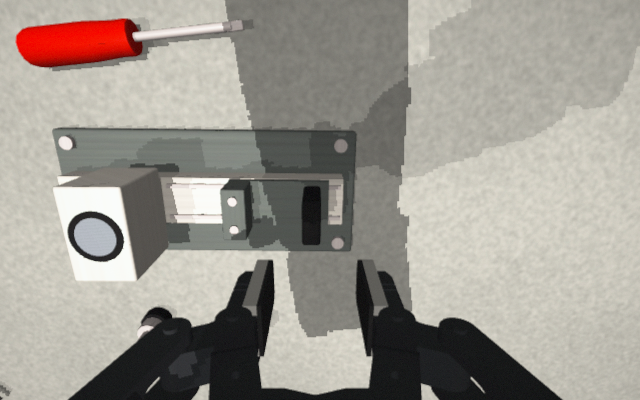

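```bash
python3 -m handwheel '[{"x":0,"y":-0.002,"z":-0.02,"twist":0},{"x":0,"y":-0.002,"z":-0.045,"twist":0},{"x":0,"y":-0.002,"z":-0.07,"twist":0},{"x":0,"y":-0.002,"z":-0.088,"twist":0},{"x":0,"y":-0.002,"z":-0.09,"twist":0}]' 0.038 30
python3 -m handwheel '[{"x":0,"y":0,"z":0,"twist":0},{"x":0,"y":0,"z":0,"twist":0},{"x":0,"y":0,"z":0,"twist":0},{"x":0,"y":0,"z":0,"twist":0},{"x":0,"y":0,"z":0,"twist":0}]' 0.0 30
```

```text
clock: 24.45
ee_pos: [0.5494, 0.0328, 0.0403]
orientation: [-0.006, 0.045, 0.999, -0.002]
wrist_force: [0.1, -0.7, 0.4]
gripper_width: 0.0381
clock: 24.95
ee_pos: [0.5499, 0.0328, 0.0411]
orientation: [-0.006, 0.045, 0.999, -0.001]
wrist_force: [-1.5, -1.6, 4.7]
gripper_width: 0.0113
```

```bash
python3 -m handwheel '[{"x":-0.0007,"y":-0.007,"z":0,"twist":0},{"x":-0.0015,"y":-0.015,"z":0,"twist":0},{"x":-0.0023,"y":-0.023,"z":0,"twist":0},{"x":-0.0031,"y":-0.031,"z":0,"twist":0},{"x":-0.0038,"y":-0.038,"z":0,"twist":0}]'
python3 -m handwheel '[{"x":-0.0002,"y":-0.002,"z":0,"twist":0},{"x":-0.0004,"y":-0.004,"z":0,"twist":0},{"x":-0.0006,"y":-0.006,"z":0,"twist":0},{"x":-0.0006,"y":-0.006,"z":0,"twist":0},{"x":-0.0006,"y":-0.006,"z":0,"twist":0}]'
```

```text
clock: 25.45
ee_pos: [0.546, -0.006, 0.0411]
orientation: [-0.006, 0.045, 0.999, -0.001]
wrist_force: [-1.0, 3.2, -0.3]
gripper_width: 0.0113
clock: 25.95
ee_pos: [0.5453, -0.0124, 0.0411]
orientation: [-0.006, 0.045, 0.999, -0.002]
wrist_force: [-0.4, 0.6, 0.2]
gripper_width: 0.011
```

```bash
python3 -m handwheel '[{"x":-0.0001,"y":-0.001,"z":0,"twist":0},{"x":-0.0002,"y":-0.002,"z":0,"twist":0},{"x":-0.0003,"y":-0.003,"z":0,"twist":0},{"x":-0.0004,"y":-0.004,"z":0,"twist":0},{"x":-0.0004,"y":-0.004,"z":0,"twist":0}]'
```

```text
clock: 26.45
ee_pos: [0.5449, -0.0163, 0.0411]
orientation: [-0.006, 0.045, 0.999, -0.002]
wrist_force: [-0.6, 4.0, -0.5]
gripper_width: 0.0112
```

```bash
python3 -m handwheel '[{"x":0,"y":-0.001,"z":0,"twist":0},{"x":-0.0002,"y":-0.002,"z":0,"twist":0},{"x":-0.0003,"y":-0.003,"z":0,"twist":0},{"x":-0.0003,"y":-0.003,"z":0,"twist":0},{"x":-0.0003,"y":-0.003,"z":0,"twist":0}]'
python3 - <<'E'
from h import *
cv2.imwrite("pics/w20.png",ctrl.get_image("wrist"))
E
```

```text
clock: 26.95
ee_pos: [0.5449, -0.0164, 0.0411]
orientation: [-0.006, 0.045, 0.999, 0.001]
wrist_force: [1.6, 14.4, -0.3]
gripper_width: 0.0116
```

View pics/w20.png

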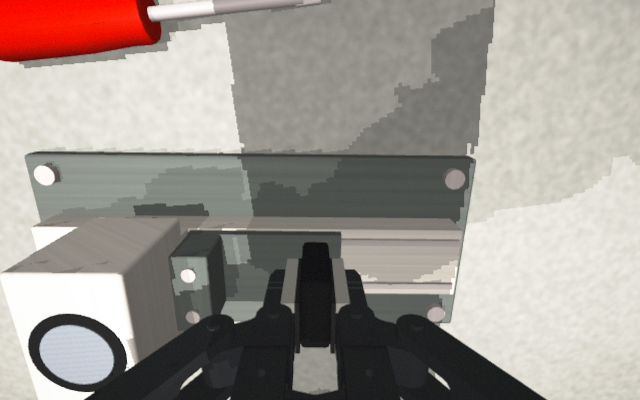

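The jaw stopped against the cell with 14 N and no further travel. One firmer push, then let go.

```bash
python3 -m handwheel '[{"x":0,"y":-0.002,"z":0,"twist":0},{"x":-0.0002,"y":-0.004,"z":0,"twist":0},{"x":-0.0003,"y":-0.005,"z":0,"twist":0},{"x":-0.0003,"y":-0.005,"z":0,"twist":0},{"x":-0.0003,"y":-0.005,"z":0,"twist":0}]'
python3 -m handwheel '[{"x":0,"y":-0.0005,"z":0,"twist":0},{"x":0,"y":-0.0005,"z":0,"twist":0},{"x":0,"y":-0.0005,"z":0,"twist":0},{"x":0,"y":-0.0005,"z":0,"twist":0},{"x":0,"y":-0.0005,"z":0,"twist":0}]' 0.036
python3 -m handwheel '[{"x":0,"y":0,"z":0.01,"twist":0},{"x":0,"y":0,"z":0.04,"twist":0},{"x":0,"y":0.0,"z":0.08,"twist":0},{"x":0,"y":0.01,"z":0.12,"twist":0},{"x":0,"y":0.04,"z":0.15,"twist":0}]'
python3 -m handwheel '[{"x":0,"y":0.04,"z":0.02,"twist":0},{"x":0,"y":0.08,"z":0.03,"twist":0},{"x":-0.01,"y":0.12,"z":0.04,"twist":0},{"x":-0.02,"y":0.16,"z":0.05,"twist":0},{"x":-0.03,"y":0.20,"z":0.05,"twist":0}]'
python3 - <<'E'
from h import *
cv2.imwrite("pics/w21.png",ctrl.get_image("wrist"))
b=ctrl.get_image("scene");cv2.imwrite("pics/s21f.png",b);cv2.imwrite("pics/s21.png",cv2.resize(b[150:245,250:350],None,fx=6,fy=6,interpolation=cv2.INTER_CUBIC))
b=ctrl.get_image("top");cv2.imwrite("pics/t21f.png",b);cv2.imwrite("pics/t21.png",cv2.resize(b[160:222,285:380],None,fx=8,fy=8,interpolation=cv2.INTER_CUBIC))
E
```

```text
clock: 27.5
ee_pos: [0.5449, -0.0163, 0.0412]
orientation: [-0.006, 0.043, 0.999, 0.006]
wrist_force: [0.4, 22.7, 0.1]
gripper_width: 0.0116
clock: 28.0
ee_pos: [0.545, -0.0173, 0.0413]
orientation: [-0.006, 0.043, 0.999, 0.006]
wrist_force: [-0.3, -0.2, 0.3]
gripper_width: 0.036
clock: 28.5
ee_pos: [0.5459, 0.0212, 0.1947]
orientation: [-0.004, 0.045, 0.999, 0.006]
wrist_force: [0.6, 0.3, 0.0]
gripper_width: 0.036
clock: 29.0
ee_pos: [0.5162, 0.2228, 0.2473]
orientation: [-0.002, 0.045, 0.999, 0.006]
wrist_force: [0.6, 0.8, -1.5]
gripper_width: 0.036
```

View pics/s21.png

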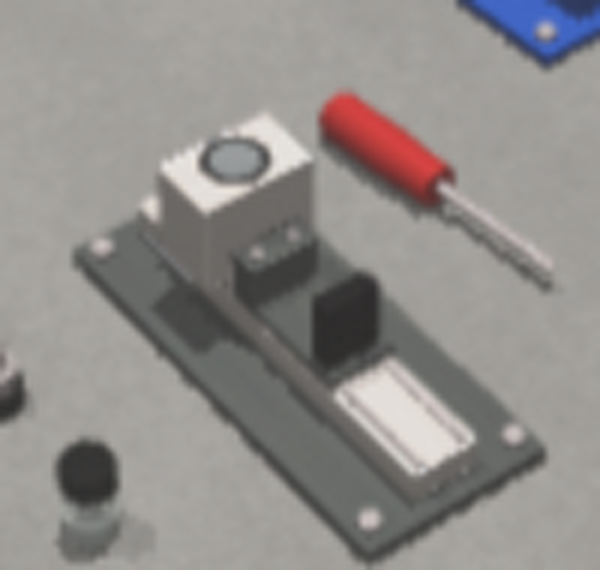

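View pics/t21.png

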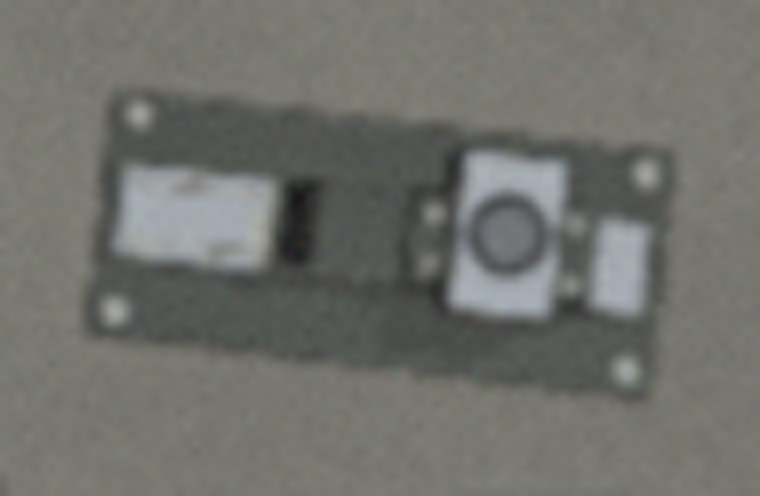

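View pics/t21f.png

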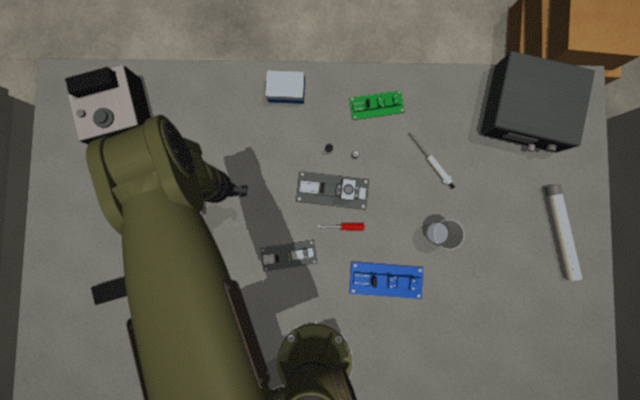

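```bash
python3 - <<'E'
from h import *
c=cam("top");d=np.array([.0975,.9952]);o=np.array([.5367,-.1132]);xh=np.array([d[1],-d[0]])
f=lambda u,v,z:ray(c,((u+.5)/8-.5+285,(v+.5)/8-.5+160),z)[:2]
for n,u,v,z in(("win",508,233,.09),("fin",299,222,.072)):
    p=f(u,v,z)-o;print(n,(p@xh).round(4),(p@d).round(4))
C=[f(u,v,.09) for u,v in((467,151),(569,158),(551,319),(448,310))]
a=C[0]-C[3]+C[1]-C[2];print("long axis deg",np.degrees(np.arctan2(a[1],a[0])).round(1))
E
```

```text
win 0.0024 0.019
fin -0.0008 0.0981
long axis deg -5.9
```

View pics/s21f.png

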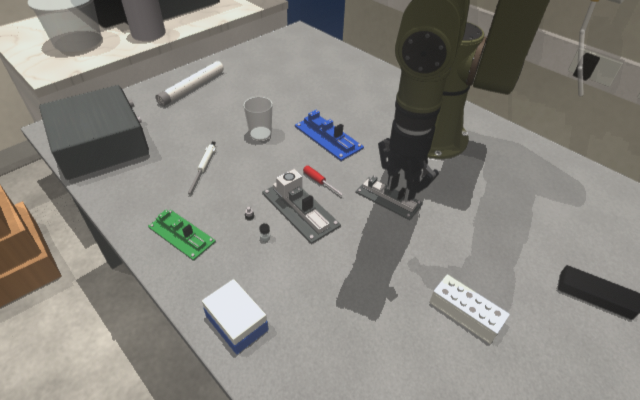

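The final pictures show the window up at holder y 19.0 mm and x about +2 mm. The fin is at y 98 mm, so the gap is 38 mm. The cell's long axis is −5.9° against the holder's −5.6°. The bystanders are where they were and the gripper is clear. I'm handing it in.

```bash
python3 -c "
from station import ctrl
print(ctrl.sign_off())"
```

```text
the job is handed in; nothing more can be done
None
```

The cell now stands window-up on the bed, held between both jaws. The gripper has let go and is clear, and I handed the job in at about 29 s of the 64 s allowed.

**How it was done:** I opened the jaw by its fin and lifted the cell clear. The moves only turn about vertical, so I turned the cell by rolling it over the fixed jaw's top edge in a light grip. I then set it flat on the bed and pushed the jaw shut; it stopped against the cell at 14 N and did not move further at 23 N.

**Last checks (top view):**

| Check | Measured | Expected |
|---|---|---|
| Window centre across the jaws (y) | 19.0 mm | 19 mm |
| Window centre along the jaws (x) | about +2 mm | about central |
| Fin position (y) | 98 mm, so the gap is 38 mm | 98 mm, gap 38 mm |
| Cell's long axis | −5.9° | −5.6° (holder) |

- **Bystanders:** those I could compare by eye, in the scene and top views, are where they were.
- **Flatness:** the last tilt reading was 0.4°, taken before the jaw was closed. I did not measure it again afterwards, but the final scene view looks upright.

**What went wrong on the way:**
- **Pivot:** the first two tries did not turn the cell, so I put it back on the bed and regripped it nearer the window end.
- **Lean:** after the roll the cell was still about 12° short of upright, and pressing it on the bed with 18 N did not fix that. I eased the fingers open by about 2 mm in steps, and the cell settled flat on the bed between them.
- **Height:** the wrist camera put the cell's centre at 62 mm above the bench instead of 65. I took that as calibration error.

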